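# Scrape the broken biscuit off the slab into the scrap tray

### The arm

A 7-joint arm with a two-finger parallel gripper is mounted at the origin on the work surface. World frame = base frame: x ahead of the robot, y to its left, z up, the work surface at z = 0. Lengths are in m, angles in rad, forces in N, time in s.
With the tool pointing down it reaches from about 0.4 to 0.85 m from the base axis. Payload 10.4 kg.
Tool frame: the origin (TCP) lies at the very end of the fingers, on their centre line; the grasp point (between the pads) lies 19 mm behind it (manip.tcp_to_grasp is the distance from the TCP to the grasp point, in m); x points along the fingers, y is the direction in which the jaws open and shut, and the axes are right-handed (so a half turn about x gives the same grasp; the last joint's range is limited). The gripper opens to 85 mm and grips with 20 to 120 N. Pads are 22 mm wide; open, the fingers measure 114 mm over their backs; the gripper's body (76 mm by 85 mm) begins 54 mm behind the grasp point. The pads swing forward as they close: fully open they stand 13 mm farther back than shut.
Start: joints at [1.248, 0.332, -0.065, 1.46, 0.022, 1.35, -0.088], TCP at [0.185, -0.597, 0.231] pointing down, gripper open.
Joint ranges: [-2.6, 2.6], [-0.5, 2.12], [-1.47, 1.34], [0.16, 2.42], [-1.27, 4.41], [0.06, 2.06], [-2.6, 2.6]. Speed limits (rad/s): [2.22, 2.22, 2.79, 2.79, 3.14, 3.14, 3.14].

### API

Orientations are given as a unit quaternion [x, y, z, w].
In Python, from workcell import manip, cams, hand_in gives the robot as it stands.
- The arm moves only by the shell command python3 -m handwheel 'ROWS' [FORCE]. ROWS is text: rows parted by semicolons, each of 7 numbers parted by spaces: the shift along the tool's x, y, z in mm, then the turn, a rotation vector about the tool's x, y, z in rad, then the finger opening in mm, from 0 to 85.4. A call has 1 to 8 rows; each row shifts and turns the commanded pose from where the row before left it, along the tool's axes as they then stand; what a row does not reach is not made up. A row lasts 1/10 s, in which the tool goes at most 50 mm and 8.59 degrees, less where a joint would pass 70% of its speed; a pose out of reach is approached as far as the arm can. A call with a gripper value outside its range is refused whole. The fingers move at their own pace and stop on an object; FORCE is the grip in N (left out, the last holds). Time passes only in rows, so rows that do not move let the fingers close. It gives the time, the measured TCP pose, the force and the opening at its end, in the units of the state.
- manip.get_obs(): the state, without advancing time (a new reading comes with each control period).
- cams.camera(name): name is "scene" or "top" or "wrist"; returns a dict with "color" (480x640x3 uint8, blue, green, red), "depth" (480x640 float32, m along the optical axis (not along the pixel's ray), 0 where there is no reading), "camera_matrix" (3x3 intrinsics, pixels), "origin" and "attitude" of the camera in the world; the wrist camera has in their place "T_tool_cam" (4x4, takes a point from camera to tool coordinates, whose origin is the TCP and whose axes are the tool frame's). Camera axes: x right, y down, z forward; pixel columns grow to the right and rows downward; lengths in m; the calibration is good to about 2 mm. A picture is of the moment at which its call begins: read the wrist's pose just before it.
- hand_in(): hands the job in, once; it reports no verdict.
Trained networks look in the newest picture that a camera, given by its name, has taken for a name from the list of things; names that differ only in an ending like _2 or _b are one class to them, and where a whole thing is asked for, a point or a joint stands for the part that bears it (a point fixed in the world has none). Each returns a list of dicts, best first, with "conf" (0 to 1); they miss things now and then, are a little off and sometimes report something else, mostly with a low value. They report only what shows in the picture. A call takes as long as a camera call. They do not tell look-alikes from the thing itself.
- cams.recognise(camera, thing): "box" ([left, top, width, height] in pixels, round what is visible of it).
- cams.outline_of(camera, thing): "region" (480x640 bool, what is visible of it) and "box" ([left, top, width, height] in pixels, round what is visible of it).
The state is a dict: "clock": time; "joint_pos": joint angles; "joint_velocities": joint speeds; "tau": joint torques, N m; "position": TCP position; "ee_rot": TCP orientation; "ft_force": force on the tool from outside, world axes, zero at the start; "torque": the same for the moment, N m; "grip_width": opening from 0.0 (shut) to 1.0 (fully open).
Only numpy, scipy, OpenCV 4.12 (cv2) and the standard library are available. Lean on these libraries where they do the work, as an engineer would, in place of code of your own. Each camera call takes 0.05 s, during which the arm holds its last target.

### The job

Take the scraper block and use it to push all five pieces of broken biscuit off the marble slab into the empty tray beside it, never touching a piece with the gripper itself; then stand the scraper upright in its steel rest, flat on the rest's floor, and let go. Leave the jar standing where it is on the slab, and leave the other things on the table alone.

Things in the scene. Friction and masses are not known exactly. Their poses are not given: they have to be found in the camera images.
- slab: the raised marble slab, 220 mm (its x) by 340 mm (its y), level top 45 mm above the table. Origin: centre of its underside, at table height. A tray stands along each long side (its -x and its +x), leaving a 2 mm gap; its two short sides (+-y) are open and drop to the table. Fixed.
- scrap_tray: the EMPTY dark baking tray, 140 mm (x) by 360 mm (y), rim 24 mm above the table (so 21 mm below the slab's top), walls and floor 4 mm. Origin: centre of its underside; same yaw as the slab. It stands along the slab's -x side or its +x side (it varies). Fixed.
- good_tray: the same kind of tray holding ten whole round biscuits 61 mm across (tops 15 mm above the table), on the slab's other long side. Fixed.
- piece1: a piece of broken biscuit lying flat on the slab: roughly a half round, 62 mm long along the broken edge (its x), about 32 mm wide (its y), 11 mm thick, fits in a 68 mm circle about its origin; about 30 g, slides easily. Origin: middle of its underside.
- piece2: a piece of broken biscuit lying flat on the slab: roughly a half round, 62 mm long along the broken edge (its x), about 32 mm wide (its y), 11 mm thick, fits in a 68 mm circle about its origin; about 30 g, slides easily. Origin: middle of its underside.
- piece3: a piece of broken biscuit lying flat on the slab: roughly a half round, 62 mm long along the broken edge (its x), about 32 mm wide (its y), 11 mm thick, fits in a 68 mm circle about its origin; about 30 g, slides easily. Origin: middle of its underside.
- piece4: a piece of broken biscuit lying flat on the slab: roughly a half round, 62 mm long along the broken edge (its x), about 32 mm wide (its y), 11 mm thick, fits in a 68 mm circle about its origin; about 30 g, slides easily. Origin: middle of its underside.
- piece5: a piece of broken biscuit lying flat on the slab: roughly a half round, 62 mm long along the broken edge (its x), about 32 mm wide (its y), 11 mm thick, fits in a 68 mm circle about its origin; about 30 g, slides easily. Origin: middle of its underside.
- jar: a closed brown glass jar with a metal lid, 60 mm across, 95 mm tall, 0.6 kg, standing loose on the slab among the pieces, in place of a sixth piece. Pieces and jar lie in two rows (55 mm either side of the slab's y axis) and three columns (slab y about -115, 0, 115 mm), each up to 15 mm off; which is where varies. Origin: centre of its underside.
- scraper: the scraper block, standing upright on the table: a white plastic foot 120 mm long (its x), 30 mm thick (its y), 50 mm tall with flat upright faces, and on it a wooden grip 100 mm long, 22 mm thick (y), from 50 to 95 mm above the underside. The same either way round (half turn). About 0.25 kg. Origin: centre of its underside.
- rest: the scraper's rest: a shallow open steel tray, 165 mm (x) by 70 mm (y) outside, walls 5 mm, rim 18 mm above the table, inner floor 5 mm above the table (155 by 60 mm inside). Origin: centre of its underside. The scraper stands in it with its length along the rest's x. Fixed; the scraper starts on one side of the slab, the rest is on the other.
- bowl: bystander: steel bowl, 110 mm across, 60 mm tall, loose. Origin: centre of its underside.
- tub: bystander: white tub with screw lid, 90 mm across, 110 mm tall, loose. Origin: centre of its underside.
- cup: bystander: white cup, 76 mm across, 80 mm tall, loose. Origin: centre of its underside.
- cutter: bystander: steel ring cutter, 70 mm across, 45 mm tall, loose. Origin: centre of its underside.
Not all that is in view belongs to the job. Leave any turquoise look-alike of the piece4 alone.

How it is judged:
On the way, in this order (a step that is already met when the one before it is completed fails the run):
1. the scraper is held, lifted off the table (height (world z) of scraper above 0.025 m and contact force between the fingers and scraper above 1 N), for 0.2 s.
2. all five pieces lie in the empty tray while the scraper is still held (x of piece1 in the frame of scrap_tray between -0.075 and 0.075 m and y of piece1 in the frame of scrap_tray between -0.18 and 0.18 m and height (world z) of each of piece1, piece2, piece3, piece4, piece5 below 0.042 m and x of piece2 in the frame of scrap_tray between -0.075 and 0.075 m and y of piece2 in the frame of scrap_tray between -0.18 and 0.18 m and x of piece3 in the frame of scrap_tray between -0.075 and 0.075 m and y of piece3 in the frame of scrap_tray between -0.18 and 0.18 m and x of piece4 in the frame of scrap_tray between -0.075 and 0.075 m and y of piece4 in the frame of scrap_tray between -0.18 and 0.18 m and x of piece5 in the frame of scrap_tray between -0.075 and 0.075 m and y of piece5 in the frame of scrap_tray between -0.18 and 0.18 m and contact force between the fingers and scraper above 1 N), for 0.2 s.
At the end, for the whole second after the job is handed in: All five pieces lie still in the scrap tray (origins inside its walls, under 42 mm above the table); the scraper stands released and still on the floor of its rest, upright within 0.12 rad, within 25 mm (x) and 22 mm (y) of its centre, underside under 12 mm high; the jar is upright (x of piece1 in the frame of scrap_tray between -0.075 and 0.075 m and y of piece1 in the frame of scrap_tray between -0.18 and 0.18 m and height (world z) of each of piece1, piece2, piece3, piece4, piece5 below 0.042 m and x of piece2 in the frame of scrap_tray between -0.075 and 0.075 m and y of piece2 in the frame of scrap_tray between -0.18 and 0.18 m and x of piece3 in the frame of scrap_tray between -0.075 and 0.075 m and y of piece3 in the frame of scrap_tray between -0.18 and 0.18 m and x of piece4 in the frame of scrap_tray between -0.075 and 0.075 m and y of piece4 in the frame of scrap_tray between -0.18 and 0.18 m and x of piece5 in the frame of scrap_tray between -0.075 and 0.075 m and y of piece5 in the frame of scrap_tray between -0.18 and 0.18 m and x of scraper in the frame of rest between -0.025 and 0.025 m and y of scraper in the frame of rest between -0.022 and 0.022 m and z of scraper in the frame of rest below 0.012 m and angle between scraper's own z axis and vertical below 0.12 rad and linear speed of each of scraper, piece1, piece2, piece3, piece4, piece5 below 0.02 m/s and contact force between the fingers and scraper below 0.1 N and angle between jar's own z axis and vertical below 0.1 rad); the robot touches nothing.
It fails at once if the gripper or the arm touches a piece of biscuit (contact force between any of the fingers, the arm and piece1 above 0.5 N or contact force between any of the fingers, the arm and piece2 above 0.5 N or contact force between any of the fingers, the arm and piece3 above 0.5 N or contact force between any of the fingers, the arm and piece4 above 0.5 N or contact force between any of the fingers, the arm and piece5 above 0.5 N).
It fails at once if the jar is shifted more than 20 mm or tipped (distance of jar from where it was at the start of the episode above 0.02 m or angle between jar's own z axis and vertical above 0.35 rad).
It fails at once if a bystander is shifted more than 30 mm (distance of any of bowl, tub, cup, cutter from where it was at the start of the episode above 0.03 m).
It also fails if it takes over 72 s, if anything falls off the work surface, if the arm or the gripper's body presses on something with over 40 N, if the wrist force passes 120 N, or if a joint passes its speed limit or range.

## Working session

There is one attempt and no reset: what is moved stays moved. The work goes in short steps, Python scripts to look and compute and a shell command to move; the robot and the scene stay as the last step left them, time stands still between calls to the robot, and variables do not carry over. Pictures are saved under pics/ and viewed, and the job is handed in when it is done.

```bash
ls; mkdir -p pics; python3 - <<'E'
from workcell import manip,cams
import cv2
o=manip.get_obs();print(o)
for n in ["scene","top","wrist"]:
    c=cams.camera(n);cv2.imwrite(f"pics/{n}0.png",c["color"]);print(n,c["camera_matrix"],c.get("origin"),c.get("attitude"),c.get("T_tool_cam"))
E
```

```text
pics
{'clock': 0.0, 'joint_pos': array([ 1.24841018,  0.33288141, -0.06471248,  1.46096954,  0.021607  ,
        1.34991525, -0.0885558 ]), 'joint_velocities': array([-9.43918590e-05,  5.08795748e-04, -1.19537471e-03,  8.90311820e-04,
       -5.90804964e-04, -2.48347431e-04, -1.47608544e-04]), 'tau': array([ 7.93390300e-04, -6.25449371e+01,  4.97388525e-02, -3.91600978e+01,
        1.62880059e-02,  1.00691043e-02,  1.68682271e-05]), 'position': array([ 0.18445449, -0.59674863,  0.23049655]), 'ee_rot': array([-0.69907551, -0.1060987 ,  0.69928237, -0.10507456]), 'ft_force': array([-0.55156556, -0.03104379, -0.26583188]), 'torque': array([ 0.01573337,  0.0118686 , -0.0078939 ]), 'grip_width': 1.0013411008129907}
scene [[482.6024491    0.         327.68593448]
 [  0.         482.6024491  241.72426815]
 [  0.           0.           1.        ]] [1.00781758 0.74212566 0.84700551] [ 0.27021143  0.86664214 -0.40316497 -0.11565115] None
top [[459.41927831   0.         313.01321454]
 [  0.         459.41927831 240.74601523]
 [  0.           0.           1.        ]] [ 0.40284886 -0.0025182   1.09699706] [ 0.70599009 -0.70494749  0.04624896 -0.04988046] None
wrist [[396.94609837   0.         320.53782838]
 [  0.         396.94609837 246.19813368]
 [  0.           0.           1.        ]] None None [[ 1.54612529e-04 -3.21600661e-01  9.46875383e-01 -1.42121811e-01]
 [ 9.99999883e-01 -3.83440137e-04 -2.93520263e-04 -1.42012894e-03]
 [ 4.57466337e-04  9.46875318e-01  3.21600564e-01 -8.36001314e-02]
 [ 0.00000000e+00  0.00000000e+00  0.00000000e+00  1.00000000e+00]]
```

View pics/top0.png

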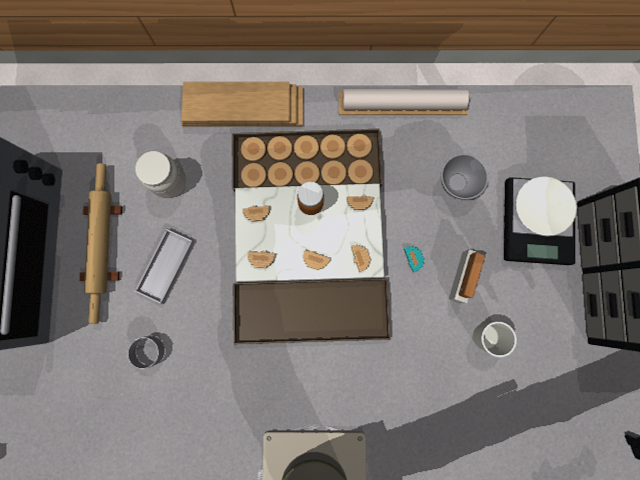

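View pics/scene0.png

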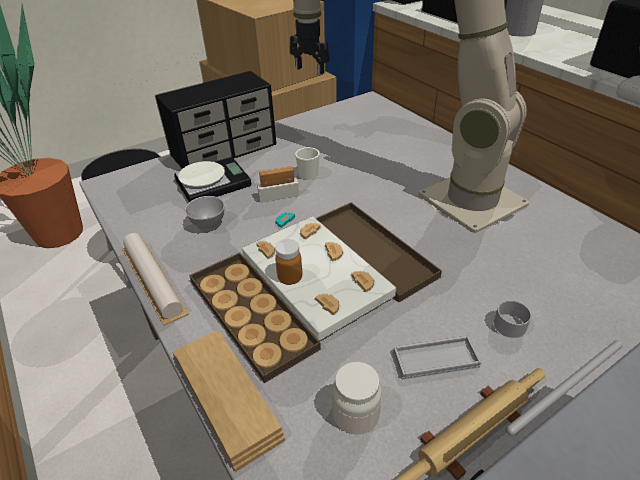

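The top view shows the robot at the bottom, with image up = +x. The empty tray (235-388, 280-340) is on the robot side of the slab. The jar stands at (311,197) in the far row, between pieces at (257,213) and (360,202). The near row has pieces at (261,259), (316,260) and (361,258). The scraper is at (469,275), the rest at (165,265), and the turquoise look-alike lies on the table at (414,259).

```bash
cat > h.py <<'E'
from workcell import manip,cams
import numpy as np,cv2
from scipy.spatial.transform import Rotation as R
def pose(c,o=None):
    if c.get("origin") is not None: return R.from_quat(c["attitude"]).as_matrix(),np.array(c["origin"])
    T=np.eye(4);T[:3,:3]=R.from_quat(o["ee_rot"]).as_matrix();T[:3,3]=o["position"]
    T=T@np.array(c["T_tool_cam"]);return T[:3,:3],T[:3,3]
def cloud(c,o=None):
    d=c["depth"];K=c["camera_matrix"];v,u=np.mgrid[:480,:640]
    P=np.stack([(u-K[0,2])/K[0,0]*d,(v-K[1,2])/K[1,1]*d,d],-1)
    Rm,t=pose(c,o);W=P@Rm.T+t;W[d==0]=np.nan;return W
def rect(xy):
    r=cv2.minAreaRect((xy*1000).astype(np.float32));(cx,cy),(w,h),a=r
    if w<h:w,h,a=h,w,a+90
    return np.round([cx,cy,w,h,(a+90)%180-90],1)
E
python3 - <<'E'
from h import *
c=cams.camera("top");W=cloud(c)
print("table z",np.nanmedian(W[400:420,100:200,2]))
for n in ["slab","scrap_tray","good_tray","piece1","jar","scraper","rest","bowl","tub","cup","cutter"]:
    for r in cams.outline_of("top",n)[:7]:
        m=r["region"]
        w=W[m];w=w[np.isfinite(w[:,0])]
        if len(w)<10: print(n,r["conf"],r["box"]);continue
        zt=np.percentile(w[:,2],90)
        t=w[abs(w[:,2]-zt)<.006]
        print(n,round(r["conf"],2),r["box"],"z",np.round(np.percentile(w[:,2],[5,50,95])*1000), "rect all",rect(w[:,:2]),"top",rect(t[:,:2]))
E
```

```text
table z 0.0014044093937621849
slab 0.97 [234.3, 181.0, 152.7, 103.5] z [43. 46. 50.] rect all [570.1  11.8 355.9 227.9 -87.4] top [569.2  13.  339.2 219.9 -88.1]
scrap_tray 0.6 [232.8, 278.7, 159.0, 66.1] z [ 2.  6. 25.] rect all [386.8   6.8 372.1 147.1 -88.1] top [386.6   6.1 369.4 140.2 -89.3]
good_tray 0.8 [230.2, 126.9, 152.5, 62.8] z [ 4. 14. 24.] rect all [749.4  18.6 360.1 146.8 -87.6] top [752.4  18.7 360.1 140.8 -87.6]
good_tray 0.42 [449.3, 251.6, 37.5, 49.2] z [11. 68. 98.] rect all [ 467.1 -346.5  119.    29.3  -17.3] top [ 466.3 -348.6   98.    21.9  -19.3]
good_tray 0.15 [352.9, 243.2, 16.5, 28.0] z [54. 57. 60.] rect all [ 507.2 -108.1   57.1   32.7    8.6] top [ 506.8 -108.2   56.3   32.7    8.6]
piece1 0.89 [242.4, 205.8, 27.3, 17.3] z [52. 57. 61.] rect all [610.4 134.3  61.6  35.7 -85.9] top [610.4 134.8  60.3  34.8  88.7]
piece1 0.81 [304.7, 250.7, 28.0, 20.0] z [54. 57. 61.] rect all [500.5  -1.7  56.9  34.   71.3] top [500.5  -1.7  56.9  34.   71.3]
piece1 0.73 [403.6, 244.7, 23.0, 24.2] z [ 6. 12. 16.] rect all [ 513.9 -240.7   57.3   39.8   18.2] top [ 512.9 
[... 1108 characters left out ...]
8 -349.5  108.9  106.5   89.8]
bowl 0.7 [471.9, 321.2, 45.7, 34.7] z [ 4. 43. 82.] rect all [ 323.8 -417.1  110.3   80.1   83.7] top [ 328.7 -400.5   74.8   74.3   57.3]
bowl 0.4 [126.0, 334.3, 38.3, 32.9] z [ 2. 26. 47.] rect all [289.8 390.1  87.6  67.9 -60. ] top [294.9 383.5  69.8  66.2 -63.7]
tub 0.8 [133.8, 150.6, 57.3, 49.8] z [ 16. 109. 114.] rect all [719.1 375.8 142.   95.4  51.6] top [701.8 358.3  76.5  76.3 -22.8]
cup 0.6 [470.3, 321.6, 45.4, 32.8] z [ 3. 43. 82.] rect all [ 327.  -415.8  107.8   81.8   73. ] top [ 328.7 -400.5   74.8   74.3   57.3]
cutter 0.48 [231.9, 276.8, 159.0, 71.2] z [ 2.  6. 25.] rect all [386.7   6.6 371.9 147.  -88.1] top [387.2   7.9 369.1 143.5 -87.3]
```

```bash
cat >> h.py <<'E'
def plan(x,y,z,psi):
    """delta to world TCP (mm), tool-y heading psi (deg), tool straight down; shift in current tool axes; residual rotvec in current tool axes"""
    o=manip.get_obs();Rm=R.from_quat(o["ee_rot"]).as_matrix();p=o["position"]*1000
    s=np.deg2rad(psi);Rt=np.array([[0,np.cos(s),np.sin(s)],[0,np.sin(s),-np.cos(s)],[-1,0,0]])
    print("t",round(o["clock"],2),"pos",np.round(p,1),"psi",round(np.degrees(np.arctan2(Rm[1,1],Rm[0,1])),1),"tiltdir x",np.round(Rm[:,0],3),"F",np.round(o["ft_force"],1),"grip",round(o["grip_width"]*85.4,1),"j",np.round(o["joint_pos"],2))
    print(" shift",np.round(Rm.T@(np.array([x,y,z])-p),1),"turn",np.round(R.from_matrix(Rm.T@Rt).as_rotvec(),3))
    print(" after turn shift",np.round(Rt.T@(np.array([x,y,z])-p),1))
E
python3 - <<'E'
from h import *
plan(466.6,-348,180,72.3)
plan(466.6,-348,180,-107.7)
E
```

```text
t 0.75 pos [ 184.6 -597.1  231.3] psi -72.8 tiltdir x [ 0. -0. -1.] F [-0.5 -0.   0.1] grip 85.1 j [ 1.25  0.33 -0.06  1.46  0.02  1.35 -0.09]
 shift [  51.3 -154.8 -343. ] turn [-2.533  0.    -0.   ]
 after turn shift [ 51.3 323.1 192.9]
t 0.75 pos [ 184.6 -597.1  231.3] psi -72.8 tiltdir x [ 0. -0. -1.] F [-0.5 -0.   0.1] grip 85.1 j [ 1.25  0.33 -0.06  1.46  0.02  1.35 -0.09]
 shift [  51.3 -154.8 -343. ] turn [ 0.609 -0.    -0.   ]
 after turn shift [  51.3 -323.1 -192.9]
```

```bash
python3 -m handwheel '0 -19.4 -42.9 0 0 0 85;0 -19.4 -42.9 0 0 0 85;0 -19.4 -42.9 0 0 0 85;0 -19.4 -42.9 0 0 0 85;7 -19.4 -42.9 0 0 0 85;14 -19.4 -42.9 0 0 0 85;15 -19.4 -42.9 0 0 0 85;15 -19 -42.9 0 0 0 85'
python3 -m handwheel '0 0 0 0.122 0 0 85;0 0 0 0.122 0 0 85;0 0 0 0.122 0 0 85;0 0 0 0.122 0 0 85;0 0 0 0.121 0 0 85;0 0 0 0 0 0 85;0 0 0 0 0 0 85'
python3 - <<'E'
from h import *
plan(466.6,-348,58,-107.7)
o=manip.get_obs();c=cams.camera("wrist");cv2.imwrite("pics/w1.png",c["color"])
W=cloud(c,o)
for r in cams.outline_of("wrist","scraper")[:2]:
    w=W[r["region"]];w=w[np.isfinite(w[:,0])]
    t=w[(w[:,2]>.085)&(w[:,2]<.105)];f=w[(w[:,2]>.04)&(w[:,2]<.06)]
    print(r["conf"],r["box"],np.percentile(w[:,2],[5,50,95]),len(t),len(f),rect(t[:,:2]) if len(t)>9 else"",rect(f[:,:2]) if len(f)>9 else "")
E
```

```text
clock: 1.55
position: [0.4681, -0.3465, 0.1802]
ee_rot: [0.699, 0.105, -0.699, 0.106]
ft_force: [0.5, -1.8, -0.5]
grip_width: 0.993
clock: 2.25
position: [0.4668, -0.3479, 0.1804]
ee_rot: [0.699, -0.108, -0.699, -0.108]
ft_force: [-0.7, -0.2, 0.4]
grip_width: 0.994
t 2.25 pos [ 466.8 -347.9  180.4] psi -107.5 tiltdir x [ 0. -0. -1.] F [-0.7 -0.2  0.4] grip 84.9 j [ 0.74  0.28 -0.22  1.64  0.06  1.23 -1.36]
 shift [122.4   0.2   0.2] turn [ 0.003 -0.    -0.   ]
 after turn shift [122.4   0.2   0.2]
0.66 [301.7, 142.0, 44.5, 181.1] [0.04837981 0.09394613 0.09546267] 5391 1508 [ 466.4 -347.5   98.8   22.   -18.7] [ 466.4 -347.6  118.6   30.   -18.6]
```

View pics/w1.png

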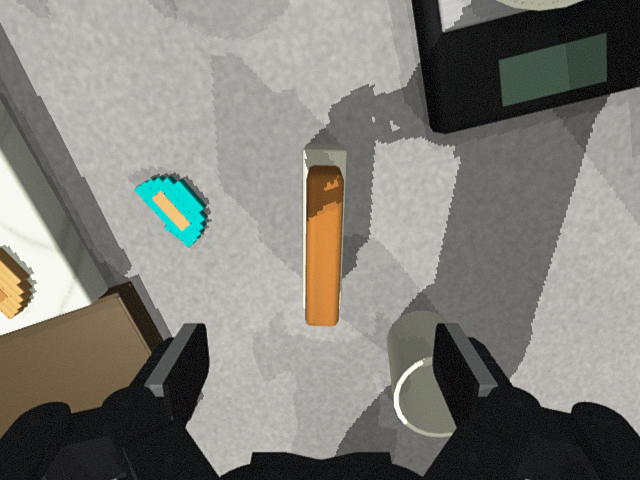

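The wrist view shows the scraper at (324,235), upright and centred between the fingers. The cup is at (430,400), clear of the right finger.

```bash
python3 -m handwheel '20 0 0 0.018 0 0 85;25 0 0 0 0 0 85;25 0 0 0 0 0 85;25 0 0 0 0 0 85;17 0 0 0 0 0 85;10 0 0 0 0 0 85;0 0 0 0 0 0 85;0 0 0 0 0 0 85' 70
python3 -m handwheel '0 0 0 0 0 0 10;0 0 0 0 0 0 10;0 0 0 0 0 0 10;0 0 0 0 0 0 10;0 0 0 0 0 0 10;0 0 0 0 0 0 10;0 0 0 0 0 0 10;0 0 0 0 0 0 10' 70
python3 - <<'E'
from h import *
plan(466.6,-348,58,-108.6)
E
```

```text
clock: 3.15
position: [0.4672, -0.3481, 0.0591]
ee_rot: [0.698, -0.115, -0.697, -0.115]
ft_force: [-0.5, -0.6, 0.9]
grip_width: 0.997
clock: 3.95
position: [0.4669, -0.3479, 0.0586]
ee_rot: [0.698, -0.115, -0.698, -0.115]
ft_force: [-1.7, 1.3, 5.1]
grip_width: 0.25
t 3.95 pos [ 466.9 -347.9   58.6] psi -108.7 tiltdir x [ 0. -0. -1.] F [-1.7  1.3  5.1] grip 21.4 j [ 0.73  0.4  -0.21  1.75  0.1   0.99 -1.41]
 shift [0.6 0.2 0.3] turn [-0.003 -0.    -0.   ]
 after turn shift [0.6 0.2 0.3]
```

```bash
python3 -m handwheel '-10 0 0 0 0 0 10;-20 0 0 0 0 0 10;-30 0 0 0 0 0 10;-30 0 0 0 0 0 10;-30 0 0 0 0 0 10;-20 0 0 0 0 0 10;0 0 0 0 0 0 10'
python3 -m handwheel '0 0 0 -0.14 0 0 10;0 0 0 -0.14 0 0 10;0 0 0 -0.14 0 0 10;0 0 0 -0.14 0 0 10;0 0 0 -0.14 0 0 10;0 0 0 -0.14 0 0 10;0 0 0 -0.14 0 0 10;0 0 0 -0.14 0 0 10'
python3 -m handwheel '0 0 0 -0.14 0 0 10;0 0 0 -0.14 0 0 10;0 0 0 -0.14 0 0 10;0 0 0 -0.14 0 0 10;0 0 0 -0.14 0 0 10;0 0 0 -0.11 0 0 10;0 0 0 0 0 0 10;0 0 0 0 0 0 10'
python3 - <<'E'
from h import *
plan(570,-108,200,2)
E
```

```text
clock: 4.65
position: [0.4679, -0.3487, 0.2015]
ee_rot: [0.699, -0.116, -0.696, -0.114]
ft_force: [0.4, 0.1, -3.1]
grip_width: 0.249
clock: 5.45
position: [0.466, -0.3475, 0.1964]
ee_rot: [-0.651, -0.276, 0.652, -0.274]
ft_force: [0.1, -0.4, -2.6]
grip_width: 0.244
clock: 6.25
position: [0.4663, -0.3477, 0.1972]
ee_rot: [0.493, 0.508, -0.493, 0.507]
ft_force: [0.4, -0.8, -2.8]
grip_width: 0.249
t 6.25 pos [ 466.3 -347.7  197.2] psi 1.6 tiltdir x [-0.001  0.001 -1.   ] F [ 0.4 -0.8 -2.8] grip 21.3 j [ 0.93  0.29 -0.45  1.61  0.13  1.27  0.49]
 shift [  -2.7  110.5 -236.6] turn [-0.006 -0.001  0.001]
 after turn shift [  -2.8  112.  -235.9]
```

```bash
python3 -m handwheel '0 13.3 -29.6 -0.006 0 0 10;0 13.3 -29.6 0 0 0 10;0 13.3 -29.6 0 0 0 10;0 13.3 -29.6 0 0 0 10;0 13.3 -29.6 0 0 0 10;0 13.3 -29.6 0 0 0 10;0 13.3 -29.6 0 0 0 10;0 13 -29 0 0 0 10'
python3 -m handwheel '0 0 0 0 0 0 10;0 0 0 0 0 0 10'
python3 - <<'E'
from h import *
plan(564,-108,108,2)
for n in ["top","scene"]:
    c=cams.camera(n);cv2.imwrite(f"pics/{n}1.png",c["color"])
W=cloud(c)
for r in cams.outline_of("scene","scraper")[:1]:
    w=W[r["region"]];w=w[np.isfinite(w[:,0])];print(r["conf"],np.round(np.percentile(w,[2,50,98],axis=0)*1000))
E
```

```text
clock: 7.05
position: [0.5642, -0.1066, 0.1979]
ee_rot: [0.491, 0.509, -0.491, 0.509]
ft_force: [0.0, 0.3, -2.2]
grip_width: 0.25
clock: 7.25
position: [0.5639, -0.1071, 0.1978]
ee_rot: [0.49, 0.509, -0.491, 0.509]
ft_force: [0.2, 0.2, -3.0]
grip_width: 0.249
t 7.25 pos [ 563.9 -107.1  197.8] psi 2.2 tiltdir x [-0.001  0.    -1.   ] F [ 0.2  0.2 -3. ] grip 21.2 j [ 0.6   0.3  -0.59  1.62  0.17  1.28  0.02]
 shift [89.8  0.1  0.9] turn [ 0.003 -0.     0.001]
 after turn shift [89.8  0.   0.9]
0.64 [[ 548. -166.  143.]
 [ 574.  -77.  187.]
 [ 581.  -48.  237.]]
```

View pics/scene1.png

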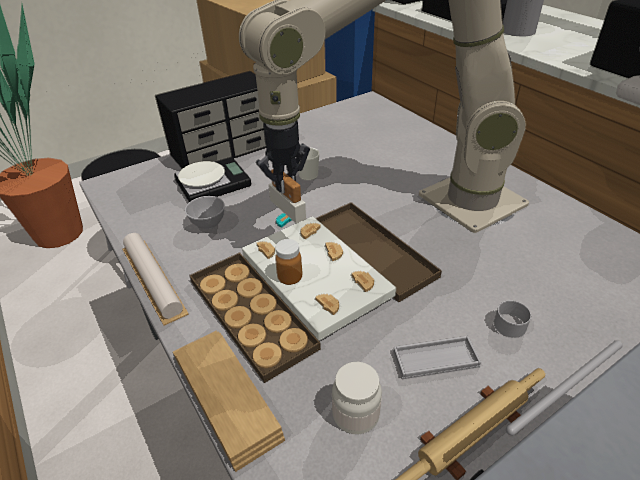

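View pics/top1.png

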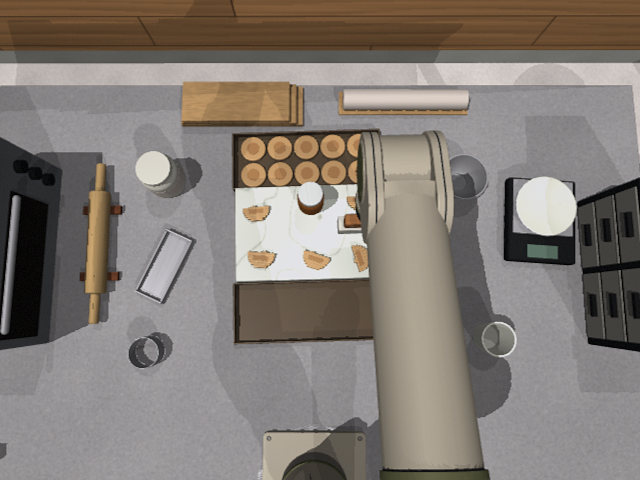

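The scraper hangs level and upright over the right column, lengthwise along the slab's y, at (292,195) in the scene view. Lowering it between the two right-hand pieces and pushing.

```bash
python3 -m handwheel '20 0 0 0 0 0 10;25 0 0 0 0 0 10;25 0 0 0 0 0 10;15 0 0 0 0 0 10;5 0 0 0 0 0 10;0 0 0 0 0 0 10'
python3 -m handwheel '0 -8 0 0 0 0 10;0 -12 0 0 0 0 10;0 -12 0 0 0 0 10;0 -12 0 0 0 0 10;0 -12 0 0 0 0 10;0 -12 0 0 0 0 10;0 -12 0 0 0 0 10;0 -12 0 0 0 0 10'
python3 -m handwheel '0 -12 0 0 0 0 10;0 -12 0 0 0 0 10;0 -12 0 0 0 0 10;0 -6 0 0 0 0 10;0 0 0 0 0 0 10;0 0 0 0 0 0 10'
python3 - <<'E'
from h import *
plan(430,-110,108,2)
for n in ["scene","wrist"]:
    c=cams.camera(n);cv2.imwrite(f"pics/{n}2.png",c["color"])
E
```

```text
clock: 8.0
position: [0.5639, -0.1083, 0.1082]
ee_rot: [0.491, 0.509, -0.491, 0.509]
ft_force: [-0.9, 1.0, -2.3]
grip_width: 0.251
clock: 8.8
position: [0.4709, -0.1115, 0.1083]
ee_rot: [0.49, 0.509, -0.491, 0.509]
ft_force: [-0.2, -0.2, -1.7]
grip_width: 0.25
clock: 9.4
position: [0.4304, -0.1131, 0.1085]
ee_rot: [0.491, 0.509, -0.49, 0.51]
ft_force: [-0.5, 0.2, -2.3]
grip_width: 0.249
t 9.4 pos [ 430.4 -113.1  108.5] psi 2.2 tiltdir x [ 0.001 -0.    -1.   ] F [-0.5  0.2 -2.3] grip 21.3 j [ 0.74  0.09 -0.6   2.04  0.06  1.03  0.15]
 shift [ 0.5 -0.3 -3.1] turn [ 0.003  0.    -0.001]
 after turn shift [ 0.5 -0.3 -3.1]
```

View pics/scene2.png

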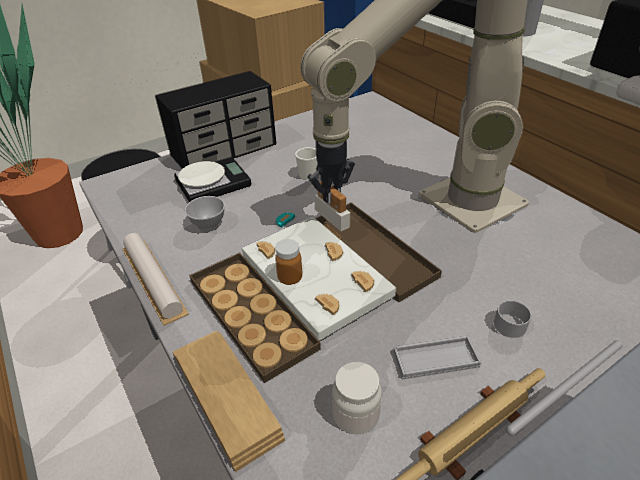

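View pics/wrist2.png

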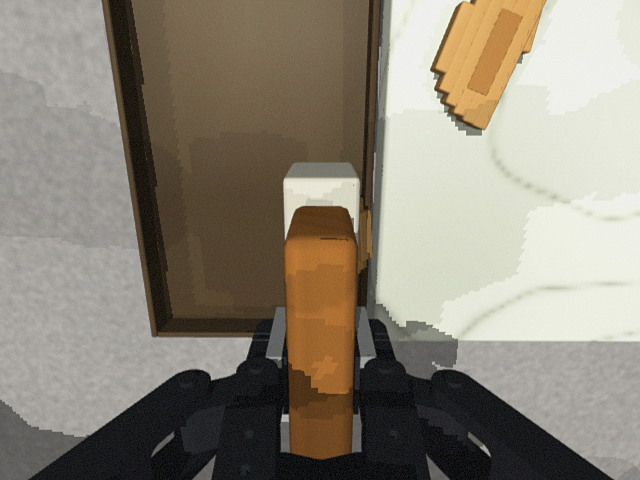

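The first piece is in the tray: it shows at (365,230) in the wrist view, between the scraper and the tray wall. Next is the middle near piece.

```bash
python3 -m handwheel '-20 0 0 0 0 0 10;-25 0 0 0 0 0 10;-15 0 0 0 0 0 10;0 26 -21.7 0 0 0 10;0 26 -21.7 0 0 0 10;0 26 -21.7 0 0 0 10;0 26 -21.7 0 0 0 10;0 26 -21.7 0 0 0 10'
python3 -m handwheel '0 0 0 0 0 0 10;0 0 0 0 0 0 10'
python3 - <<'E'
from h import *
plan(556,0,108,2)
o=manip.get_obs()
for n in ["wrist","scene"]:
    c=cams.camera(n);cv2.imwrite(f"pics/{n}3.png",c["color"])
    W=cloud(c,o)
    for q in ["jar","piece1"]:
      for r in cams.outline_of(n,q)[:5]:
        w=W[r["region"]];w=w[np.isfinite(w[:,0])];print(n,q,round(r["conf"],2),np.round(np.percentile(w,[2,50,98],axis=0)*1000).tolist())
E
```

```text
clock: 10.3
position: [0.5572, 0.0014, 0.168]
ee_rot: [0.491, 0.509, -0.49, 0.509]
ft_force: [0.4, 0.1, -2.2]
grip_width: 0.246
clock: 10.5
position: [0.5562, 0.0013, 0.1677]
ee_rot: [0.49, 0.51, -0.49, 0.509]
ft_force: [0.6, -1.1, -2.1]
grip_width: 0.247
t 10.5 pos [556.2   1.3 167.7] psi 2.3 tiltdir x [-0.001  0.001 -1.   ] F [ 0.6 -1.1 -2.1] grip 21.1 j [ 0.51  0.3  -0.69  1.7   0.2   1.21 -0.2 ]
 shift [59.7 -0.2  1.3] turn [ 0.005 -0.001  0.001]
 after turn shift [59.7 -0.2  1.3]
wrist jar 0.61 [[606.0, -12.0, 56.0], [628.0, 19.0, 139.0], [658.0, 40.0, 141.0]]
wrist jar 0.6 [[592.0, 108.0, 48.0], [610.0, 130.0, 55.0], [626.0, 147.0, 57.0]]
wrist piece1 0.97 [[592.0, 108.0, 49.0], [610.0, 130.0, 55.0], [626.0, 147.0, 57.0]]
wrist piece1 0.96 [[430.0, -123.0, 10.0], [445.0, -89.0, 26.0], [457.0, -69.0, 36.0]]
wrist piece1 0.86 [[486.0, 96.0, 51.0], [504.0, 121.0, 55.0], [520.0, 142.0, 57.0]]
wrist piece1 0.83 [[483.0, -29.0, 47.0], [502.0, 3.0, 55.0], [522.0, 27.0, 57.0]]
wrist piece1 0.68 [[619.0, -102.0, 45.0], [636.0, -86.0, 55.0], [649.0, -72.0, 58.0]]
scene jar 0.72 [[615.0, -11.0, 53.0], [645.0, 28.0, 113.0], [665.0, 38.0, 144.0]]
scene piece1 0.76 [[486.0, 95.0, 49.0], [507.0, 126.0, 57.0], [521.0, 152.0, 60.0]]
scene piece1 0.7 [[594.0, 100.0, 46.0], [615.0, 136.0, 57.0], [628.0, 165.0, 60.0]]
scene piece1 0.64 [[481.0, -255.0, 3.0], [512.0, -233.0, 12.0], [538.0, -215.0, 17.0]]
scene piece1 0.49 [[620.0, -137.0, 48.0], [639.0, -103.0, 57.0], [652.0, -75.0, 61.0]]
scene piece1 0.48 [[438.0, -93.0, 22.0], [444.0, -81.0, 28.0], [450.0, -73.0, 36.0]]
```

View pics/scene3.png

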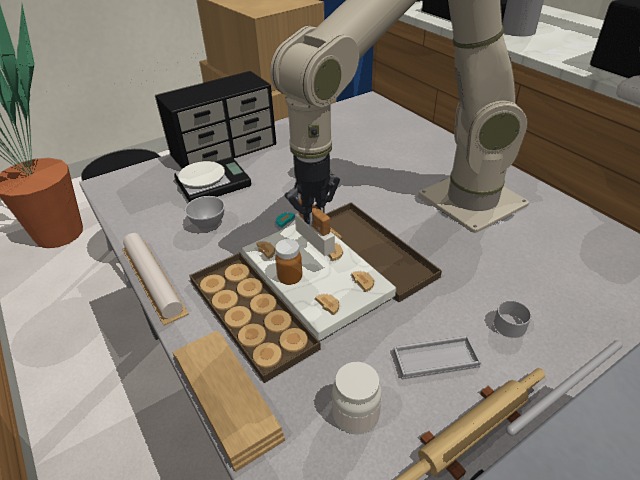

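View pics/wrist3.png

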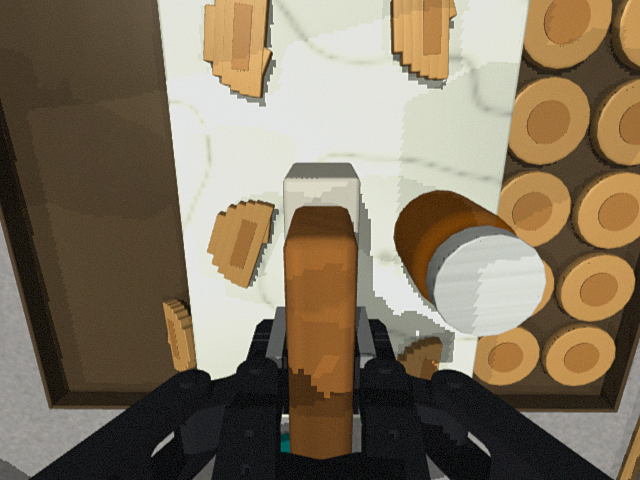

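The middle near piece (240,240) lies ahead of the blade and the jar (470,270) is clear behind it. The first piece leans on edge against the tray wall at (180,335), inside the tray.

```bash
python3 -m handwheel '20 0 0 0.005 0 0 10;20 0 0 0 0 0 10;15 0 0 0 0 0 10;5 0 0 0 0 0 10;0 -6 0 0 0 0 10;0 -12 0 0 0 0 10;0 -12 0 0 0 0 10;0 -12 0 0 0 0 10'
python3 -m handwheel '0 -12 0 0 0 0 10;0 -12 0 0 0 0 10;0 -12 0 0 0 0 10;0 -12 0 0 0 0 10;0 -12 0 0 0 0 10;0 -12 0 0 0 0 10;0 -10 0 0 0 0 10;0 -8 0 0 0 0 10'
python3 -m handwheel '-10 0 0 0 0 0 10;-25 0 0 0 0 0 10;-25 0 0 0 0 0 10;0 0 0 0 0 0 10'
python3 - <<'E'
from h import *
plan(556,122,168,2)
o=manip.get_obs()
for n in ["wrist"]:
    c=cams.camera(n);cv2.imwrite(f"pics/{n}4.png",c["color"])
    W=cloud(c,o)
    for q in ["piece1"]:
      for r in cams.outline_of(n,q)[:6]:
        w=W[r["region"]];w=w[np.isfinite(w[:,0])];print(n,q,round(r["conf"],2),np.round(np.percentile(w,[2,50,98],axis=0)*1000).tolist())
E
```

```text
clock: 11.6
position: [0.5134, -0.001, 0.1091]
ee_rot: [0.492, 0.508, -0.491, 0.509]
ft_force: [0.2, -0.5, -2.4]
grip_width: 0.245
clock: 12.4
position: [0.423, -0.0041, 0.1083]
ee_rot: [0.492, 0.508, -0.492, 0.508]
ft_force: [-0.1, 0.2, -3.3]
grip_width: 0.249
clock: 12.8
position: [0.4263, -0.0038, 0.1719]
ee_rot: [0.493, 0.507, -0.49, 0.51]
ft_force: [1.0, 1.6, -2.9]
grip_width: 0.25
t 12.8 pos [426.3  -3.8 171.9] psi 1.9 tiltdir x [ 0.006 -0.001 -1.   ] F [ 1.   1.6 -2.9] grip 21.3 j [ 0.64 -0.04 -0.72  2.   -0.03  1.16 -0.03]
 shift [   4.6  133.8 -121.4] turn [-0.002  0.001 -0.006]
 after turn shift [   3.9  134.  -121.2]
wrist piece1 0.94 [[619.0, -129.0, 46.0], [634.0, -99.0, 55.0], [648.0, -74.0, 57.0]]
wrist piece1 0.93 [[390.0, -22.0, 4.0], [396.0, -0.0, 15.0], [411.0, 42.0, 162.0]]
wrist piece1 0.67 [[484.0, 95.0, 48.0], [502.0, 121.0, 55.0], [519.0, 143.0, 57.0]]
```

View pics/wrist4.png

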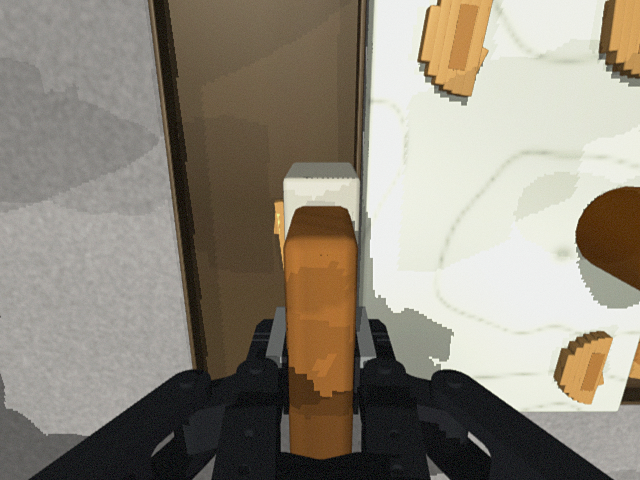

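The second piece is flat in the tray, its edge showing at (278,230). Now the left near piece.

```bash
python3 -m handwheel '0 26.8 -24.3 0 0 0 10;0 26.8 -24.3 0 0 0 10;0 26.8 -24.3 0 0 0 10;0 26.8 -24.3 0 0 0 10;0 26.8 -24.3 0 0 0 10;0 0 0 0 0 0 10;0 0 0 0 0 0 10'
python3 - <<'E'
from h import *
plan(556,122,108,2)
o=manip.get_obs();c=cams.camera("wrist");cv2.imwrite("pics/wrist5.png",c["color"])
W=cloud(c,o)
for r in cams.outline_of("wrist","piece1")[:6]:
        w=W[r["region"]];w=w[np.isfinite(w[:,0])];print(round(r["conf"],2),np.round(np.percentile(w,[2,50,98],axis=0)*1000).tolist())
E
```

```text
clock: 13.6
position: [0.5533, 0.1226, 0.1666]
ee_rot: [0.491, 0.51, -0.492, 0.508]
ft_force: [-0.1, 0.4, -2.7]
grip_width: 0.25
t 13.6 pos [553.3 122.6 166.6] psi 2.0 tiltdir x [-0.003  0.001 -1.   ] F [-0.1  0.4 -2.7] grip 21.4 j [ 0.36  0.36 -0.8   1.67  0.27  1.23 -0.46]
 shift [58.6  2.9  0.8] turn [-0.    -0.001  0.003]
 after turn shift [58.6  2.7  0.7]
0.88 [[392.0, -36.0, 5.0], [409.0, -5.0, 14.0], [429.0, 14.0, 16.0]]
0.79 [[486.0, 96.0, 47.0], [505.0, 126.0, 55.0], [521.0, 153.0, 57.0]]
0.64 [[445.0, -123.0, 26.0], [455.0, -107.0, 34.0], [521.0, 111.0, 223.0]]
```

View pics/wrist5.png

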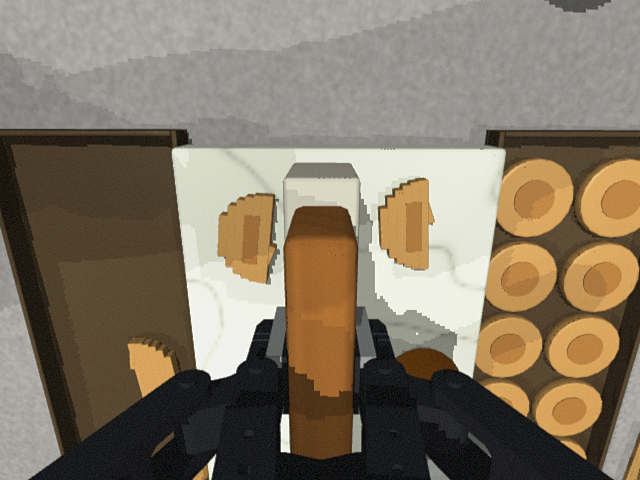

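The left near piece (248,238) is ahead of the blade and the far one (405,225) is behind it.

```bash
python3 -m handwheel '20 0 0 0 0 0 10;20 0 0 0 0 0 10;14 0 0 0 0 0 10;4 0 0 0 0 0 10;0 -6 0 0 0 0 10;0 -12 0 0 0 0 10;0 -12 0 0 0 0 10;0 -12 0 0 0 0 10'
python3 -m handwheel '0 -12 0 0 0 0 10;0 -12 0 0 0 0 10;0 -12 0 0 0 0 10;0 -12 0 0 0 0 10;0 -12 0 0 0 0 10;0 -12 0 0 0 0 10;0 -10 0 0 0 0 10;0 -6 0 0 0 0 10'
python3 -m handwheel '-10 0 0 0 0 0 10;-25 0 0 0 0 0 10;-25 0 0 0 0 0 10;0 0 0 0 0 0 10'
python3 - <<'E'
from h import *
plan(655,132,168,2)
o=manip.get_obs();c=cams.camera("wrist");cv2.imwrite("pics/wrist6.png",c["color"])
W=cloud(c,o)
for r in cams.outline_of("wrist","piece1")[:6]:
        w=W[r["region"]];w=w[np.isfinite(w[:,0])];print(round(r["conf"],2),np.round(np.percentile(w,[2,50,98],axis=0)*1000).tolist())
E
```

```text
clock: 14.5
position: [0.5113, 0.1206, 0.111]
ee_rot: [0.492, 0.508, -0.491, 0.509]
ft_force: [0.5, 0.3, -1.4]
grip_width: 0.251
clock: 15.3
position: [0.423, 0.1175, 0.1103]
ee_rot: [0.491, 0.508, -0.492, 0.508]
ft_force: [-0.3, 0.4, -3.0]
grip_width: 0.248
clock: 15.7
position: [0.4262, 0.1183, 0.1738]
ee_rot: [0.493, 0.507, -0.49, 0.51]
ft_force: [0.8, -0.0, -2.3]
grip_width: 0.249
t 15.7 pos [426.2 118.3 173.8] psi 1.9 tiltdir x [ 0.006  0.001 -1.   ] F [ 0.8 -0.  -2.3] grip 21.3 j [ 0.51  0.01 -0.87  1.96  0.01  1.17 -0.33]
 shift [  7.2 229.1  -6.1] turn [-0.002 -0.    -0.006]
 after turn shift [  5.8 229.2  -5.7]
0.6 [[389.0, 99.0, 4.0], [396.0, 123.0, 15.0], [399.0, 158.0, 16.0]]
0.57 [[591.0, 109.0, 46.0], [608.0, 139.0, 55.0], [625.0, 166.0, 57.0]]
```

View pics/wrist6.png

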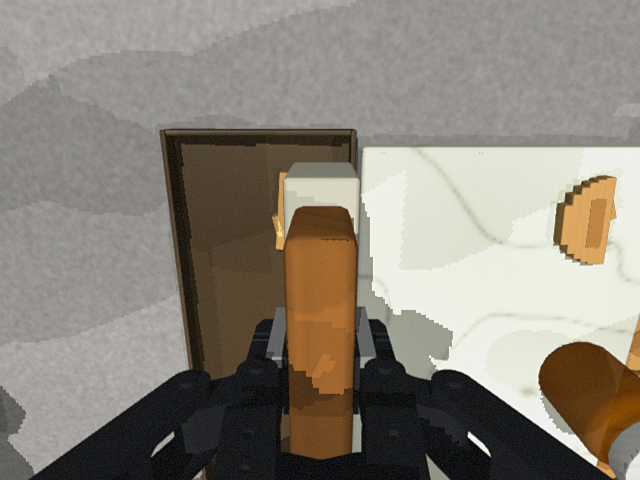

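Third piece is flat in the tray at (280,210). Now the left far piece (585,222), going in behind it.

```bash
python3 -m handwheel '0 25 -1 0 0 0 10;0 35 -1.5 0 0 0 10;0 35 -1.5 0 0 0 10;0 35 -1.5 0 0 0 10;0 35 -1.5 0 0 0 10;0 34 -1.5 0 0 0 10;0 25 0 0 0 0 10;0 0 0 0 0 0 10'
python3 - <<'E'
from h import *
plan(650,135,109,2)
o=manip.get_obs();c=cams.camera("wrist");cv2.imwrite("pics/wrist7.png",c["color"])
E
```

```text
clock: 16.6
position: [0.6492, 0.133, 0.1672]
ee_rot: [0.491, 0.509, -0.493, 0.507]
ft_force: [-0.7, 0.2, -3.2]
grip_width: 0.244
t 16.6 pos [649.2 133.  167.2] psi 1.8 tiltdir x [-0.003  0.001 -1.   ] F [-0.7  0.2 -3.2] grip 20.8 j [ 0.26  0.57 -0.77  1.4   0.39  1.33 -0.49]
 shift [58.2  1.  -2. ] turn [-0.003 -0.001  0.003]
 after turn shift [58.2  0.8 -2. ]
```

View pics/wrist7.png

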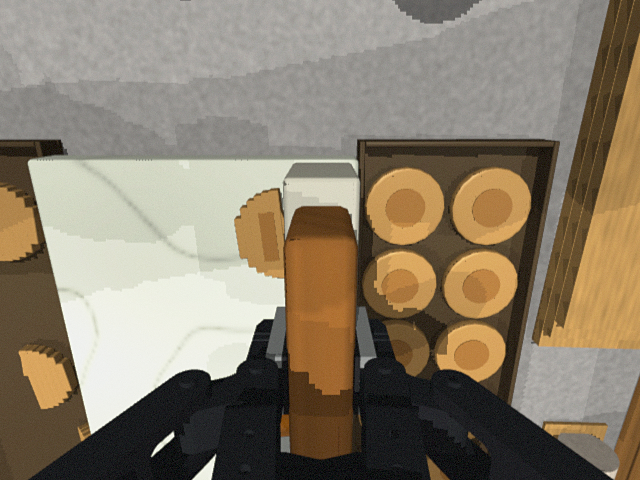

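By projection the piece's edge is about 8 mm clear of the blade's face. I'll back off 3 mm more, lower and push.

```bash
python3 -m handwheel '0 3 -2 0 0 0 10;20 0 0 0 0 0 10;20 0 0 0 0 0 10;14 0 0 0 0 0 10;4 0 0 0 0 0 10;0 -6 0 0 0 0 10;0 -12 0 0 0 0 10;0 -12 0 0 0 0 10'
python3 -m handwheel '0 -12 0 0 0 0 10;0 -12 0 0 0 0 10;0 -12 0 0 0 0 10;0 -12 0 0 0 0 10;0 -12 0 0 0 0 10;0 -12 0 0 0 0 10;0 -12 0 0 0 0 10;0 -12 0 0 0 0 10'
python3 - <<'E'
from h import *
plan(424,128,108.5,2)
o=manip.get_obs();c=cams.camera("wrist");cv2.imwrite("pics/wrist8.png",c["color"])
E
```

```text
clock: 17.45
position: [0.6203, 0.1349, 0.1135]
ee_rot: [0.492, 0.508, -0.491, 0.508]
ft_force: [0.4, 0.3, -3.0]
grip_width: 0.248
clock: 18.25
position: [0.5242, 0.1317, 0.1134]
ee_rot: [0.492, 0.508, -0.491, 0.509]
ft_force: [0.3, -0.4, -1.5]
grip_width: 0.249
t 18.25 pos [524.2 131.7 113.4] psi 1.9 tiltdir x [ 0.002 -0.    -1.   ] F [ 0.3 -0.4 -1.5] grip 21.2 j [ 0.38  0.36 -0.84  1.79  0.3   1.12 -0.52]
 shift [   4.7 -100.3    0.3] turn [-0.002  0.    -0.002]
 after turn shift [   4.9 -100.2    0.2]
```

View pics/wrist8.png

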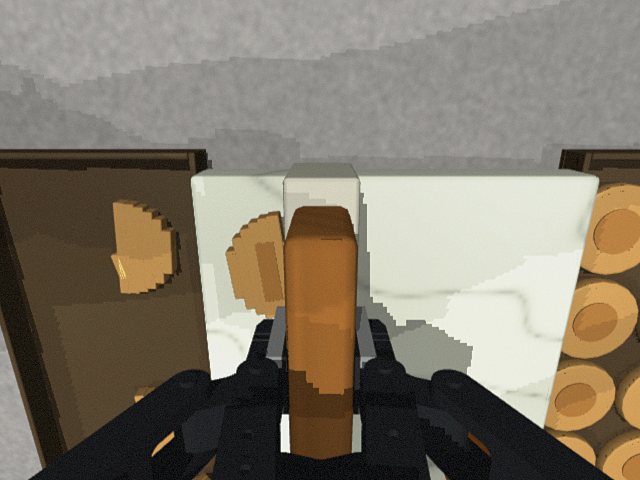

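The blade is riding about 5 mm too high, with its underside near 55 mm. I'll back off, lower it, then go on.

```bash
python3 -m handwheel '0 10 0 0 0 0 10;5 0 0 0 0 0 10;0 0 0 0 0 0 10;0 0 0 0 0 0 10'
python3 - <<'E'
from h import *
plan(424,128,108.5,2)
E
python3 -m handwheel '0 -6 0 0 0 0 10;0 -12 0 0 0 0 10;0 -12 0 0 0 0 10;0 -12 0 0 0 0 10;0 -12 0 0 0 0 10;0 -12 0 0 0 0 10;0 -12 0 0 0 0 10;0 -12 0 0 0 0 10'
python3 -m handwheel '0 -12 0 0 0 0 10;0 -10 0 0 0 0 10;0 0 0 0 0 0 10'
python3 - <<'E'
from h import *
plan(424,128,108.5,2)
o=manip.get_obs();c=cams.camera("wrist");cv2.imwrite("pics/wrist9.png",c["color"])
E
```

```text
clock: 18.7
position: [0.5345, 0.1319, 0.1069]
ee_rot: [0.492, 0.508, -0.492, 0.508]
ft_force: [-0.0, -0.1, -3.1]
grip_width: 0.245
t 18.7 pos [534.5 131.9 106.9] psi 1.9 tiltdir x [-0.001  0.    -1.   ] F [-0.  -0.1 -3.1] grip 21.0 j [ 0.37  0.4  -0.83  1.77  0.32  1.12 -0.53]
 shift [  -1.5 -110.6    0.2] turn [-0.002 -0.     0.001]
 after turn shift [  -1.6 -110.6    0. ]
clock: 19.5
position: [0.4435, 0.1287, 0.1073]
ee_rot: [0.492, 0.508, -0.492, 0.508]
ft_force: [-0.1, -0.1, -2.7]
grip_width: 0.249
clock: 19.8
position: [0.4214, 0.1278, 0.1073]
ee_rot: [0.491, 0.508, -0.492, 0.509]
ft_force: [0.5, -0.4, -3.4]
grip_width: 0.247
t 19.8 pos [421.4 127.8 107.3] psi 1.9 tiltdir x [ 0.    -0.001 -1.   ] F [ 0.5 -0.4 -3.4] grip 21.1 j [ 0.5   0.12 -0.92  2.04  0.12  1.03 -0.45]
 shift [-1.2  2.6 -0.1] turn [-0.002  0.001 -0.   ]
 after turn shift [-1.2  2.6 -0.1]
```

View pics/wrist9.png

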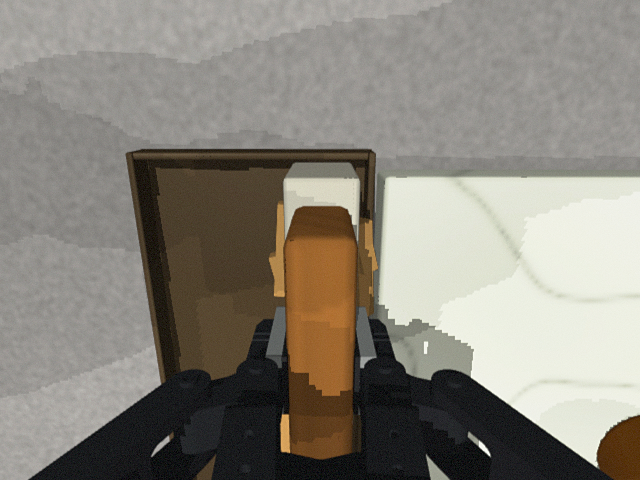

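The fourth piece is over the edge, against the tray wall at (370,260). Now lifting over the jar's height and going behind the last, right far piece.

```bash
python3 -m handwheel '-15 0 0 0 0 0 10;-30 0 0 0 0 0 10;-35 0 0 0 0 0 10;-30 0 0 0 0 0 10;-10 0 0 0 0 0 10;0 0 0 0 0 0 10'
python3 -m handwheel '0 31 31 0 0 0 10;0 31 31 0 0 0 10;0 31 31 0 0 0 10;0 31 31 0 0 0 10;0 31 31 0 0 0 10;0 31 31 0 0 0 10;0 31 31 0 0 0 10;0 30 30 0 0 0 10'
python3 -m handwheel '0 0 0 0 0 0 10;0 0 0 0 0 0 10'
python3 - <<'E'
from h import *
plan(678,-110,108,2)
o=manip.get_obs()
for n in ["wrist","scene"]:
    c=cams.camera(n);cv2.imwrite(f"pics/{n}10.png",c["color"])
    W=cloud(c,o)
    for q in ["jar","piece1"]:
      for r in cams.outline_of(n,q)[:6]:
        w=W[r["region"]];w=w[np.isfinite(w[:,0])];print(n,q,round(r["conf"],2),np.round(np.percentile(w,[2,50,98],axis=0)*1000).tolist())
E
```

```text
clock: 20.45
position: [0.4235, 0.1281, 0.2281]
ee_rot: [0.492, 0.507, -0.491, 0.509]
ft_force: [0.7, 0.6, -2.8]
grip_width: 0.248
clock: 21.25
position: [0.6783, -0.1121, 0.2237]
ee_rot: [0.491, 0.509, -0.493, 0.507]
ft_force: [1.3, -0.4, -2.5]
grip_width: 0.249
clock: 21.45
position: [0.6773, -0.1108, 0.2235]
ee_rot: [0.491, 0.509, -0.492, 0.507]
ft_force: [0.0, 0.9, -2.7]
grip_width: 0.25
t 21.45 pos [ 677.3 -110.8  223.5] psi 1.9 tiltdir x [-0.004  0.002 -1.   ] F [ 0.   0.9 -2.7] grip 21.4 j [ 0.55  0.57 -0.7   1.25  0.36  1.45 -0.08]
 shift [115.5   1.2  -0.6] turn [-0.003 -0.002  0.004]
 after turn shift [115.5   0.7  -0.8]
wrist jar 0.68 [[612.0, -17.0, 78.0], [640.0, 5.0, 139.0], [664.0, 24.0, 141.0]]
wrist jar 0.42 [[433.0, -127.0, 15.0], [446.0, -95.0, 28.0], [456.0, -69.0, 36.0]]
wrist piece1 0.98 [[480.0, -255.0, -0.0], [513.0, -233.0, 10.0], [538.0, -214.0, 12.0]]
wrist piece1 0.97 [[405.0, -45.0, 5.0], [419.0, -20.0, 14.0], [430.0, 8.0, 16.0]]
wrist piece1 0.65 [[429.0, -128.0, 7.0], [445.0, -95.0, 27.0], [457.0, -69.0, 37.0]]
wrist piece1 0.58 [[620.0, -130.0, 53.0], [635.0, -102.0, 56.0], [647.0, -75.0, 57.0]]
scene jar 0.56 [[614.0, -11.0, 54.0], [644.0, 28.0, 114.0], [665.0, 39.0, 144.0]]
scene piece1 0.77 [[622.0, -133.0, 51.0], [640.0, -103.0, 57.0], [652.0, -75.0, 61.0]]
scene piece1 0.76 [[384.0, 100.0, 5.0], [407.0, 134.0, 17.0], [424.0, 156.0, 20.0]]
scene piece1 0.68 [[395.0, -40.0, 8.0], [412.0, -11.0, 16.0], [429.0, 11.0, 20.0]]
scene piece1 0.57 [[434.0, 101.0, 29.0], [447.0, 139.0, 43.0], [455.0, 158.0, 48.0]]
scene piece1 0.54 [[489.0, -255.0, 8.0], [517.0, -234.0, 13.0], [538.0, -215.0, 16.0]]
```

View pics/wrist10.png

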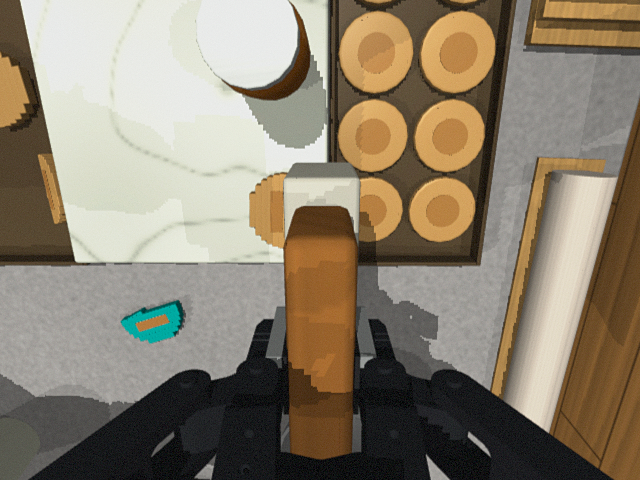

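View pics/scene10.png

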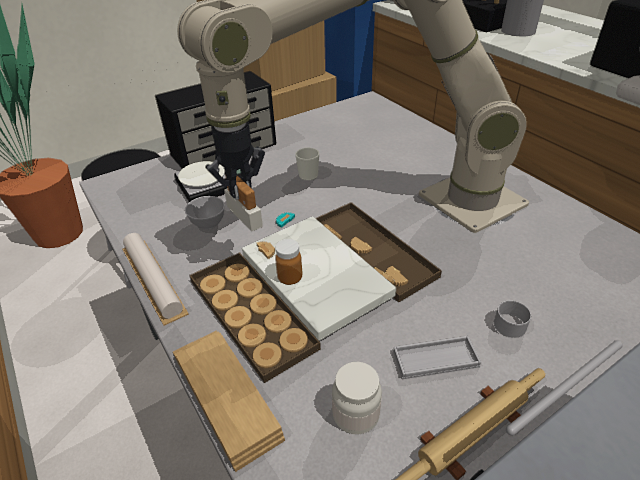

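The last piece (265,210 in the wrist view) is ahead of the blade. The jar (245,40) is well clear.

```bash
python3 -m handwheel '20 1 -1 0 0 0 10;25 0 0 0 0 0 10;25 0 0 0 0 0 10;25 0 0 0 0 0 10;15 0 0 0 0 0 10;5 0 0 0 0 0 10;0 0 0 0 0 0 10;0 0 0 0 0 0 10'
python3 - <<'E'
from h import *
plan(424,-119,108,2)
E
```

```text
clock: 22.55
position: [0.6793, -0.1095, 0.1138]
ee_rot: [0.492, 0.508, -0.491, 0.509]
ft_force: [1.6, -0.5, -2.3]
grip_width: 0.251
t 22.55 pos [ 679.3 -109.5  113.8] psi 1.9 tiltdir x [ 0.002 -0.    -1.   ] F [ 1.6 -0.5 -2.3] grip 21.4 j [ 0.55  0.64 -0.68  1.38  0.41  1.25 -0.12]
 shift [   5.3 -255.5    1. ] turn [-0.002  0.    -0.002]
 after turn shift [   5.8 -255.5    0.5]
```

```bash
python3 -m handwheel '5 0 0 0 0 0 10;0 0 0 0 0 0 10'
python3 - <<'E'
from h import *
plan(424,-119,108,2)
E
```

```text
clock: 22.75
position: [0.6786, -0.1097, 0.1074]
ee_rot: [0.492, 0.508, -0.492, 0.508]
ft_force: [0.3, 0.1, -3.1]
grip_width: 0.245
t 22.75 pos [ 678.6 -109.7  107.4] psi 1.9 tiltdir x [ 0. -0. -1.] F [ 0.3  0.1 -3.1] grip 20.9 j [ 0.55  0.65 -0.68  1.39  0.41  1.25 -0.12]
 shift [  -0.7 -254.8    0.9] turn [-0.002  0.    -0.   ]
 after turn shift [  -0.6 -254.8    0.4]
```

```bash
python3 -m handwheel '0 -6 0 0 0 0 10;0 -10 0 0 0 0 10;0 -12 0 0 0 0 10;0 -12 0 0 0 0 10;0 -12 0 0 0 0 10;0 -12 0 0 0 0 10;0 -12 0 0 0 0 10;0 -12 0 0 0 0 10'
python3 -m handwheel '0 -12 0 0 0 0 10;0 -12 0 0 0 0 10;0 -12 0 0 0 0 10;0 -12 0 0 0 0 10;0 -12 0 0 0 0 10;0 -12 0 0 0 0 10;0 -12 0 0 0 0 10;0 -12 0 0 0 0 10'
python3 - <<'E'
from h import *
plan(424,-119,108,2)
o=manip.get_obs();c=cams.camera("wrist");cv2.imwrite("pics/wrist11.png",c["color"])
E
```

```text
clock: 23.55
position: [0.5899, -0.1126, 0.1076]
ee_rot: [0.492, 0.508, -0.492, 0.508]
ft_force: [-0.2, -0.9, -2.8]
grip_width: 0.253
clock: 24.35
position: [0.4938, -0.1157, 0.1074]
ee_rot: [0.492, 0.508, -0.492, 0.508]
ft_force: [-0.0, 0.1, -2.8]
grip_width: 0.247
t 24.35 pos [ 493.8 -115.7  107.4] psi 1.9 tiltdir x [ 0. -0. -1.] F [-0.   0.1 -2.8] grip 21.1 j [ 0.83  0.27 -0.78  1.88  0.22  1.07  0.  ]
 shift [ -0.6 -69.8   0.9] turn [-0.002  0.    -0.   ]
 after turn shift [ -0.6 -69.8   0.8]
```

View pics/wrist11.png

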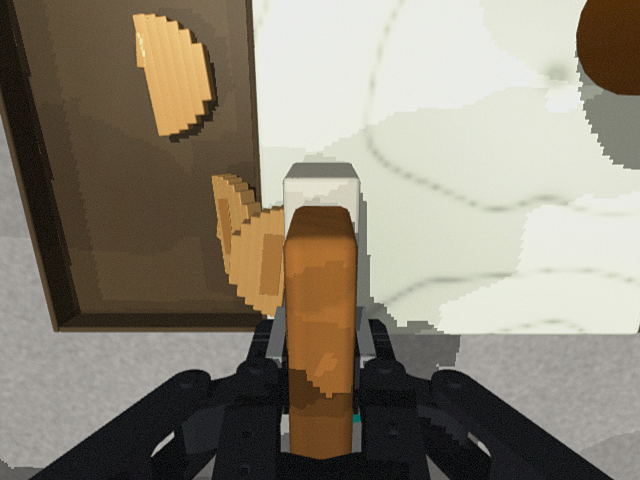

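The last piece (255,260) is at the slab's edge, above the leaning first piece (235,220). I'll push on, a little further than before.

```bash
python3 -m handwheel '0 -12 0 0 0 0 10;0 -12 0 0 0 0 10;0 -12 0 0 0 0 10;0 -12 0 0 0 0 10;0 -12 0 0 0 0 10;0 -12 0 0 0 0 10;0 -12 0 0 0 0 10;0 0 0 0 0 0 10'
python3 -m handwheel '-25 0 0 0 0 0 10;-25 0 0 0 0 0 10;-25 0 0 0 0 0 10;0 0 0 0 0 0 10'
python3 - <<'E'
from h import *
plan(424,-119,108,2)
o=manip.get_obs()
for n in ["wrist","scene"]:
    c=cams.camera(n);cv2.imwrite(f"pics/{n}12.png",c["color"])
    W=cloud(c,o)
    for q in ["piece1"]:
      for r in cams.outline_of(n,q)[:8]:
        w=W[r["region"]];w=w[np.isfinite(w[:,0])];print(n,q,round(r["conf"],2),np.round(np.percentile(w,[2,50,98],axis=0)*1000).tolist())
E
```

```text
clock: 25.2
position: [0.409, -0.1189, 0.1072]
ee_rot: [0.491, 0.508, -0.492, 0.508]
ft_force: [0.4, 0.2, -2.0]
grip_width: 0.247
clock: 25.6
position: [0.4127, -0.1189, 0.1853]
ee_rot: [0.492, 0.506, -0.491, 0.51]
ft_force: [-0.0, 0.3, -2.1]
grip_width: 0.248
t 25.6 pos [ 412.7 -118.9  185.3] psi 1.9 tiltdir x [ 0.005 -0.003 -1.   ] F [-0.   0.3 -2.1] grip 21.2 j [ 0.99 -0.05 -0.78  1.98 -0.03  1.19  0.25]
 shift [77.3 10.9  0.3] turn [-0.002  0.003 -0.005]
 after turn shift [77.3 11.3  0.5]
wrist piece1 0.84 [[485.0, -254.0, 2.0], [512.0, -232.0, 10.0], [535.0, -214.0, 12.0]]
wrist piece1 0.73 [[433.0, -122.0, 15.0], [449.0, -94.0, 30.0], [459.0, -70.0, 36.0]]
wrist piece1 0.61 [[392.0, -44.0, 12.0], [409.0, -13.0, 14.0], [427.0, 12.0, 16.0]]
scene piece1 0.69 [[393.0, -43.0, 7.0], [412.0, -12.0, 16.0], [430.0, 13.0, 20.0]]
scene piece1 0.69 [[480.0, -259.0, 3.0], [512.0, -234.0, 13.0], [537.0, -215.0, 16.0]]
scene piece1 0.68 [[414.0, -133.0, 15.0], [435.0, -103.0, 31.0], [442.0, -79.0, 37.0]]
scene piece1 0.61 [[430.0, -116.0, 12.0], [445.0, -79.0, 29.0], [462.0, -64.0, 46.0]]
scene piece1 0.52 [[383.0, 88.0, 5.0], [406.0, 128.0, 16.0], [441.0, 155.0, 46.0]]
```

View pics/wrist12.png

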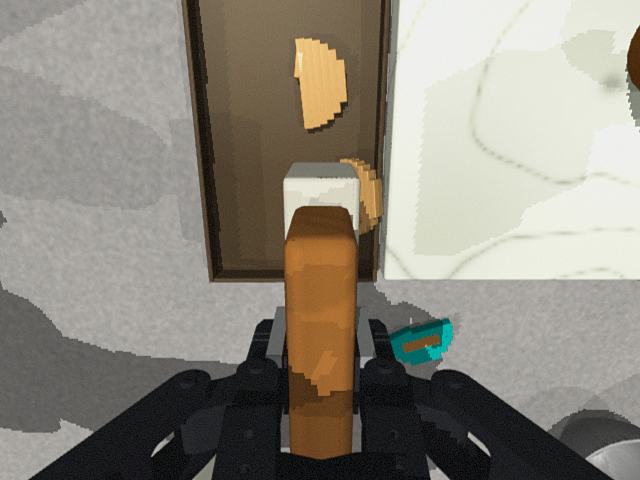

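View pics/scene12.png

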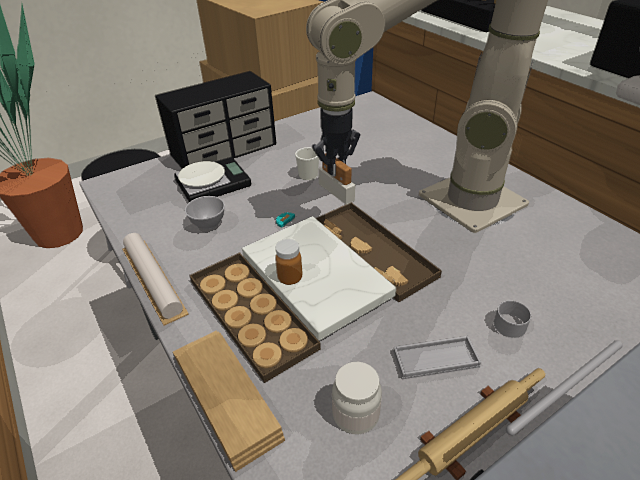

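The fifth piece is in the tray but partly hidden by the scraper. I'll carry the scraper high to the rest side so the top camera can see the whole tray.

```bash
python3 -m handwheel '-20 0 0 0 0 0 10;-30 0 0 0 0 0 10;-10 0 0 0 0 0 10;0 8 -25 0 0 0 10;0 8 -39 0 0 0 10;0 8 -39 0 0 0 10;0 8 -39 0 0 0 10;0 8 -39 0 0 0 10'
python3 -m handwheel '0 8 -39 0 0 0 10;0 8 -39 0 0 0 10;0 8 -39 0 0 0 10;0 8 -39 0 0 0 10;0 8 -39 0 0 0 10;0 8 -39 0 0 0 10;0 8 -39 0 0 0 10;0 8 -20 0 0 0 10'
python3 -m handwheel '0 0 0 -0.14 0 0 10;0 0 0 -0.14 0 0 10;0 0 0 -0.14 0 0 10;0 0 0 -0.14 0 0 10;0 0 0 -0.14 0 0 10;0 0 0 -0.14 0 0 10;0 0 0 -0.14 0 0 10;0 0 0 -0.12 0 0 10'
python3 -m handwheel '0 0 0 0 0 0 10;0 0 0 0 0 0 10'
python3 - <<'E'
from h import *
plan(492,356,200,65.2)
o=manip.get_obs()
for n in ["wrist","top"]:
    c=cams.camera(n);cv2.imwrite(f"pics/{n}13.png",c["color"])
    W=cloud(c,o)
    if n=="top":
      cv2.imwrite("pics/top13b.png",cv2.resize(c["color"][170:350,225:400],None,fx=4,fy=3.3))
      for r in cams.outline_of(n,"piece1")[:8]:
        w=W[r["region"]];w=w[np.isfinite(w[:,0])];print(n,round(r["conf"],2),r["box"],np.round(np.percentile(w,[2,50,98],axis=0)*1000).tolist())
    for r in cams.outline_of(n,"rest")[:3]:
        w=W[r["region"]];w=w[np.isfinite(w[:,0])];t=w[(w[:,2]>.013)&(w[:,2]<.026)];print(n,"rest",round(r["conf"],2),r["box"],rect(w[:,:2]),rect(t[:,:2]) if len(t)>9 else "")
E
```

```text
clock: 26.6
position: [0.4444, 0.0652, 0.2412]
ee_rot: [0.492, 0.508, -0.492, 0.508]
ft_force: [1.3, -0.7, -3.4]
grip_width: 0.242
clock: 27.4
position: [0.4975, 0.3623, 0.24]
ee_rot: [0.49, 0.51, -0.491, 0.508]
ft_force: [-0.5, -0.7, -3.2]
grip_width: 0.249
clock: 28.2
position: [0.4988, 0.3586, 0.2405]
ee_rot: [0.151, 0.691, -0.152, 0.69]
ft_force: [0.2, 0.3, -3.0]
grip_width: 0.249
clock: 28.4
position: [0.4988, 0.3586, 0.2412]
ee_rot: [0.155, 0.69, -0.155, 0.69]
ft_force: [0.0, 0.0, -1.9]
grip_width: 0.248
t 28.4 pos [498.8 358.6 241.2] psi 64.7 tiltdir x [-0.001 -0.    -1.   ] F [ 0.   0.  -1.9] grip 21.2 j [ 0.17  0.62 -1.28  1.43  0.59  1.52  0.04]
 shift [41.2 -5.3 -5. ] turn [-0.008 -0.001  0.001]
 after turn shift [41.2 -5.3 -5.1]
wrist rest 0.72 [277.9, 107.5, 74.3, 171.3] [489.7 356.5 163.9  72.4 -25.9] [490.2 357.8 163.   70.  -24.8]
top 0.74 [405.1, 244.6, 22.8, 27.4] [[484.0, -258.0, 1.0], [513.0, -237.0, 12.0], [537.0, -217.0, 16.0]]
top 0.71 [308.9, 291.2, 31.4, 16.2] [[394.0, -46.0, 6.0], [411.0, -18.0, 16.0], [430.0, 8.0, 20.0]]
top 0.65 [252.1, 292.8, 21.5, 15.9] [[393.0, 96.0, 11.0], [409.0, 122.0, 16.0], [423.0, 150.0, 21.0]]
top 0.64 [342.6, 277.5, 27.2, 12.6] [[435.0, -125.0, 19.0], [448.0, -97.0, 30.0], [459.0, -74.0, 38.0]]
top 0.6 [244.9, 281.6, 28.6, 13.1] [[429.0, 96.0, 18.0], [441.0, 124.0, 38.0], [454.0, 152.0, 47.0]]
top 0.56 [351.3, 286.7, 24.0, 13.6] [[416.0, -138.0, 13.0], [430.0, -111.0, 28.0], [444.0, -82.0, 36.0]]
top rest 0.61 [152.3, 229.3, 40.1, 38.1] [533.1 334.6  70.1  69.5 -24.7] [533.4 334.7  69.6  69.1 -24.7]
```

View pics/top13b.png

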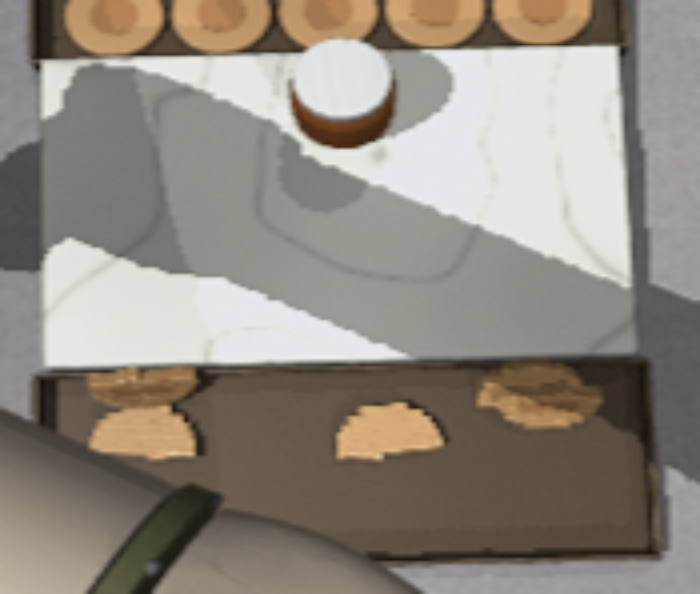

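View pics/wrist13.png

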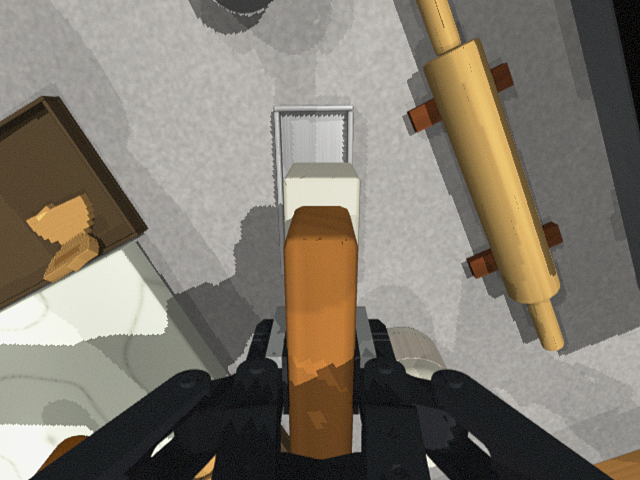

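View pics/top13.png

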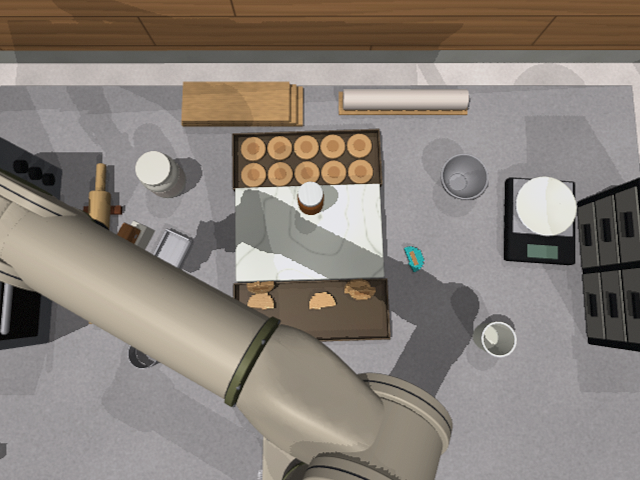

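All five pieces are in the tray, two of them leaning against its wall. I'll check the leaning pieces' height properly by fitting planes.

```bash
python3 - <<'E'
from h import *
o=manip.get_obs()
for n in ["top","scene","wrist"]:
  c=cams.camera(n);W=cloud(c,o)
  if n=="wrist":cv2.imwrite("pics/wrist14.png",cv2.resize(c["color"][180:300,0:160],None,fx=5,fy=5,interpolation=2))
  if n=="scene":cv2.imwrite("pics/scene14.png",cv2.resize(c["color"][200:320,310:460],None,fx=5,fy=5,interpolation=2))
  for r in cams.outline_of(n,"piece1")[:8]:
    m=cv2.erode(r["region"].astype(np.uint8),np.ones((3,3)))>0
    w=W[m];w=w[np.isfinite(w[:,0])]
    if len(w)<20: continue
    q=np.median(w,0);w=w[np.linalg.norm(w-q,axis=1)<.045];q=w.mean(0);u,s,v=np.linalg.svd(w-q);nn=v[2]*np.sign(v[2][2])
    print(n,round(r["conf"],2),"centroid",np.round(q*1000),"normal",np.round(nn,2),"centre shifted 11mm",np.round((q-.011*nn)*1000),"zr",np.round(np.percentile(w[:,2],[3,97])*1000))
E
```

```text
top 0.9 centroid [409. 123.  16.] normal [ 0.01 -0.    1.  ] centre shifted 11mm [409. 123.   5.] zr [13. 20.]
top 0.89 centroid [ 511. -238.   12.] normal [-0.   -0.03  1.  ] centre shifted 11mm [ 511. -237.    1.] zr [ 8. 16.]
top 0.84 centroid [442. 123.  37.] normal [-0.74 -0.16  0.66] centre shifted 11mm [450. 124.  30.] zr [21. 47.]
top 0.73 centroid [410. -16.  16.] normal [ 0.   -0.02  1.  ] centre shifted 11mm [410. -16.   5.] zr [12. 20.]
top 0.72 centroid [450. -97.  32.] normal [-0.59 -0.02  0.81] centre shifted 11mm [457. -97.  23.] zr [27. 38.]
top 0.54 centroid [ 430. -112.   28.] normal [-0.64 -0.03  0.77] centre shifted 11mm [ 437. -111.   20.] zr [17. 35.]
scene 0.68 centroid [446. 135.  44.] normal [-0.66 -0.08  0.75] centre shifted 11mm [454. 136.  35.] zr [40. 47.]
scene 0.66 centroid [412. -10.  16.] normal [0.02 0.02 1.  ] centre shifted 11mm [412. -11.   5.] zr [12. 20.]
scene 0.49 centroid [407. 133.  16.] normal [0.02 0.03 1.  ] centre shifted 11mm [407. 132.   5.] zr [11. 20.]
scene 0.32 centroid [ 689. -383.   36.] normal [0.15 0.88 0.46] centre shifted 11mm [ 687. -392.   31.] zr [13. 58.]
wrist 0.79 centroid [408. 130.  14.] normal [0.03 0.03 1.  ] centre shifted 11mm [407. 130.   3.] zr [ 8. 16.]
wrist 0.64 centroid [441. 131.  36.] normal [-0.72 -0.13  0.69] centre shifted 11mm [448. 132.  28.] zr [21. 44.]
wrist 0.6 centroid [478. 370. 275.] normal [0.43 0.9  0.  ] centre shifted 11mm [473. 360. 275.] zr [250. 279.]
```

View pics/scene14.png

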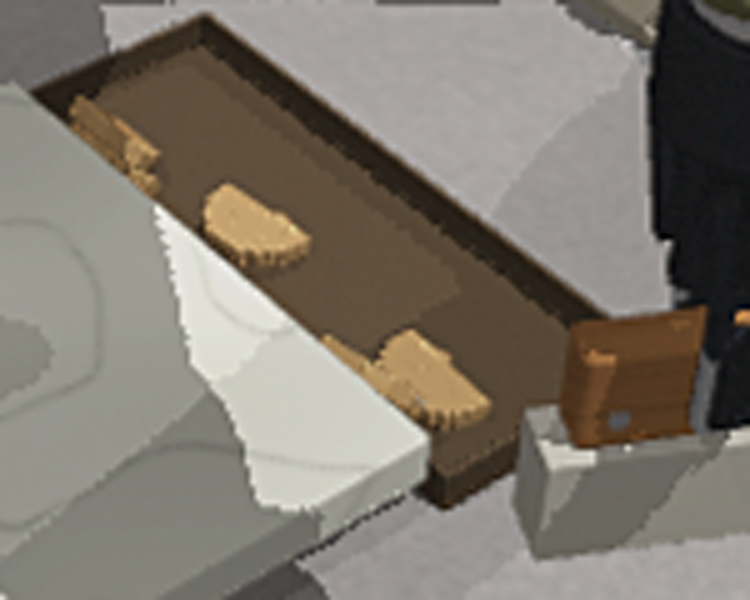

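View pics/wrist14.png

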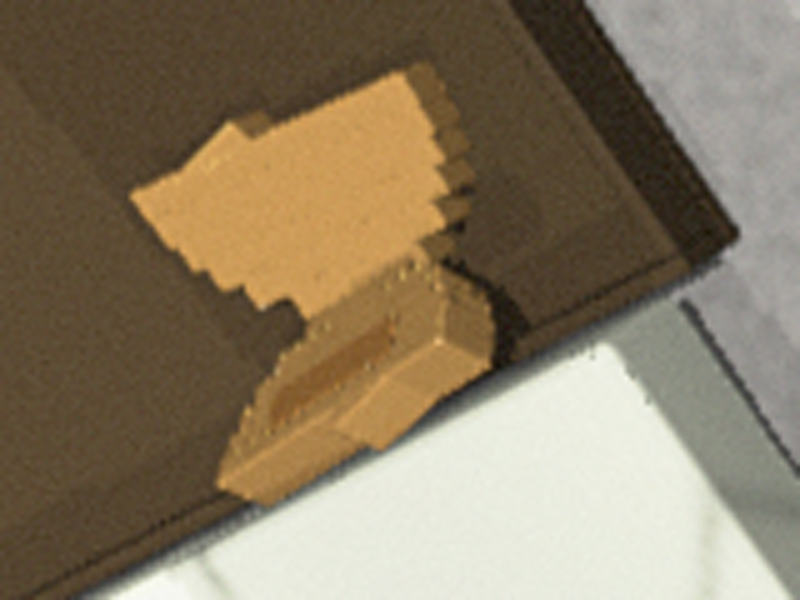

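The two leaning pieces have origins at about 29 mm and 22 mm height, and 66-67 mm from the tray's centre line (limit 75), so they count as in the tray. Now setting the scraper down in the rest.

```bash
python3 - <<'E'
from h import *
plan(491,356.8,64,65.2)
E
python3 -m handwheel '20 -4.9 -6.4 -0.008 0 0 10;25 0 0 0 0 0 10;25 0 0 0 0 0 10;25 0 0 0 0 0 10;25 0 0 0 0 0 10;15 0 0 0 0 0 10;0 0 0 0 0 0 10;0 0 0 0 0 0 10'
python3 - <<'E'
from h import *
plan(491,356.8,64,65.2)
o=manip.get_obs()
c=cams.camera("wrist");cv2.imwrite(f"pics/wrist15.png",c["color"])
c=cams.camera("scene");cv2.imwrite(f"pics/scene15.png",cv2.resize(c["color"][240:440,340:540],None,fx=3,fy=3))
E
```

```text
t 28.95 pos [499.1 358.7 242.3] psi 64.9 tiltdir x [ 0. -0. -1.] F [-0.7 -0.2 -2.9] grip 21.1 j [ 0.17  0.62 -1.28  1.43  0.59  1.52  0.05]
 shift [178.3  -5.1  -6.5] turn [-0.005  0.    -0.   ]
 after turn shift [178.3  -5.1  -6.5]
clock: 29.75
position: [0.4913, 0.3574, 0.1081]
ee_rot: [0.151, 0.691, -0.151, 0.691]
ft_force: [0.6, 0.4, -1.9]
grip_width: 0.25
t 29.75 pos [491.3 357.4 108.1] psi 65.4 tiltdir x [ 0.     0.001 -1.   ] F [ 0.6  0.4 -1.9] grip 21.4 j [ 0.15  0.72 -1.2   1.61  0.69  1.3  -0.02]
 shift [44.1 -0.7 -0.1] turn [ 0.003  0.    -0.001]
 after turn shift [44.1 -0.6 -0.1]
```

View pics/wrist15.png

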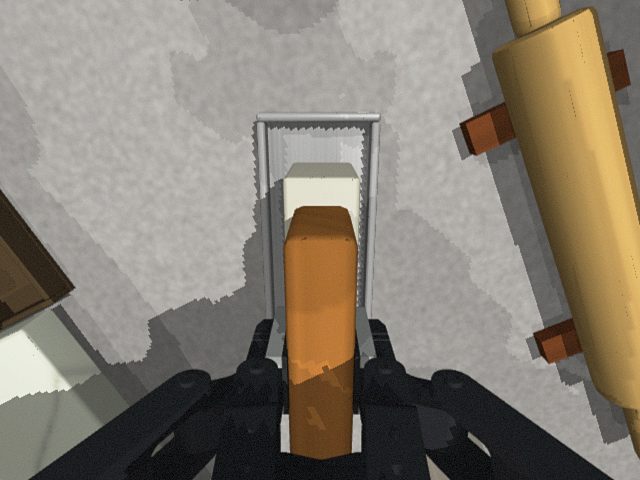

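View pics/scene15.png

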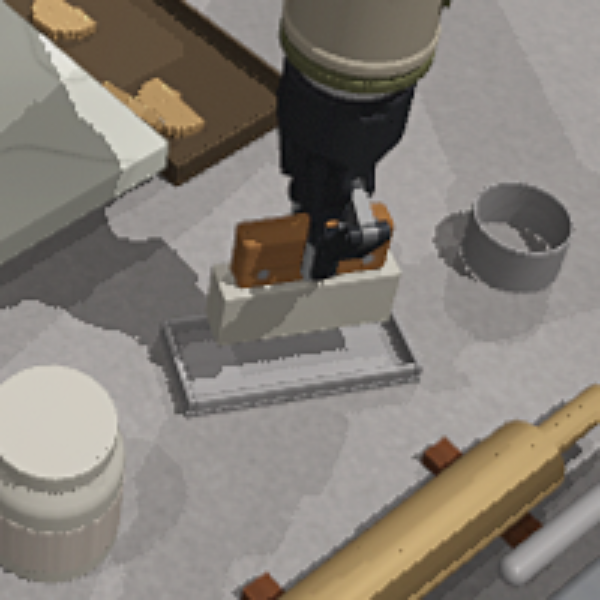

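The scraper is lined up over the rest: the rest's walls at u=262 and 376, the scraper centred at 321. Lowering.

```bash
python3 -m handwheel '12 -0.5 0 0 0 0 10;12 0 0 0 0 0 10;10 0 0 0 0 0 10;5 0 0 0 0 0 10;3 0 0 0 0 0 10;0 0 0 0 0 0 10;0 0 0 0 0 0 10'
python3 - <<'E'
from h import *
plan(491,356.8,64,65.2)
E
```

```text
clock: 30.55
position: [0.4911, 0.3567, 0.0656]
ee_rot: [0.151, 0.691, -0.151, 0.691]
ft_force: [0.3, 0.0, -2.2]
grip_width: 0.245
t 30.55 pos [491.1 356.7  65.6] psi 65.4 tiltdir x [ 0.  0. -1.] F [ 0.3  0.  -2.2] grip 20.9 j [ 0.13  0.76 -1.16  1.64  0.73  1.24 -0.05]
 shift [ 1.6  0.1 -0.1] turn [ 0.003  0.    -0.   ]
 after turn shift [ 1.6  0.1 -0.1]
```

```bash
python3 -m handwheel '1.5 0 0 0 0 0 10;0 0 0 0 0 0 10;0 0 0 0 0 0 10'
python3 -m handwheel '0 0 0 0 0 0 25;0 0 0 0 0 0 30;0 0 0 0 0 0 40;0 0 0 0 0 0 50;0 0 0 0 0 0 60;0 0 0 0 0 0 60;0 0 0 0 0 0 60'
python3 -m handwheel '-10 0 0 0 0 0 60;-20 0 0 0 0 0 60;-30 0 0 0 0 0 60;-40 0 0 0 0 0 60;-40 0 0 0 0 0 60;-20 0 0 0 0 0 60;0 0 0 0 0 0 60'
python3 - <<'E'
from h import *
plan(491,356.8,200,65.2)
o=manip.get_obs()
c=cams.camera("wrist");cv2.imwrite("pics/wrist16.png",c["color"])
W=cloud(c,o)
for q in ["scraper","rest"]:
  for r in cams.outline_of("wrist",q)[:1]:
    w=W[r["region"]];w=w[np.isfinite(w[:,0])];print(q,r["conf"],rect(w[:,:2]),np.percentile(w[:,2],[2,50,98]))
    t=w[w[:,2]>.08]
    if q=="scraper" and len(t)>9: print("top",rect(t[:,:2]),np.median(t[:,2]))
c=cams.camera("scene");cv2.imwrite("pics/scene16.png",c["color"])
c=cams.camera("top");cv2.imwrite("pics/top16.png",c["color"]);W=cloud(c)
for q in ["scraper","jar","piece1"]:
  for r in cams.outline_of("top",q)[:7]:
    w=W[r["region"]];w=w[np.isfinite(w[:,0])];print(q,round(r["conf"],2),np.round(np.percentile(w,[2,50,98],axis=0)*1000).tolist())
E
```

```text
clock: 30.85
position: [0.491, 0.3565, 0.0639]
ee_rot: [0.151, 0.691, -0.151, 0.691]
ft_force: [-0.0, 0.1, -2.5]
grip_width: 0.247
clock: 31.55
position: [0.4909, 0.3565, 0.0638]
ee_rot: [0.151, 0.691, -0.151, 0.691]
ft_force: [-0.5, 0.2, -0.3]
grip_width: 0.702
clock: 32.25
position: [0.4914, 0.3581, 0.2289]
ee_rot: [0.152, 0.69, -0.149, 0.692]
ft_force: [-0.0, -0.1, 0.3]
grip_width: 0.702
t 32.25 pos [491.4 358.1 228.9] psi 65.4 tiltdir x [ 0.005  0.004 -1.   ] F [-0.  -0.1  0.3] grip 59.9 j [ 0.18  0.62 -1.29  1.47  0.59  1.49  0.04]
 shift [28.9 -1.5  0.1] turn [ 0.004  0.003 -0.005]
 after turn shift [28.9 -1.3  0.2]
scraper 0.78 [508.5 350.1 156.4  35.4 -25.6] [0.02321196 0.09873956 0.10070548]
top [491.7 358.   99.1  22.  -24.7] 0.09921873442786636
rest 0.64 [495.  355.6 173.3  75.1 -24.6] [0.00301293 0.00516574 0.01856615]
scraper 0.68 [[454.0, 179.0, 14.0], [519.0, 334.0, 67.0], [547.0, 354.0, 583.0]]
scraper 0.53 [[427.0, 95.0, 4.0], [442.0, 124.0, 38.0], [456.0, 150.0, 47.0]]
jar 0.75 [[261.0, 356.0, 3.0], [275.0, 409.0, 29.0], [303.0, 417.0, 48.0]]
jar 0.66 [[690.0, -155.0, 2.0], [757.0, 18.0, 14.0], [821.0, 194.0, 26.0]]
jar 0.62 [[607.0, -19.0, 44.0], [627.0, 7.0, 140.0], [664.0, 35.0, 145.0]]
piece1 0.81 [[393.0, 96.0, 9.0], [409.0, 122.0, 16.0], [425.0, 152.0, 21.0]]
piece1 0.74 [[432.0, -125.0, 17.0], [450.0, -96.0, 30.0], [460.0, -72.0, 38.0]]
piece1 0.66 [[427.0, 95.0, 14.0], [441.0, 124.0, 37.0], [454.0, 151.0, 47.0]]
piece1 0.61 [[395.0, -46.0, 12.0], [411.0, -18.0, 16.0], [428.0, 8.0, 20.0]]
```

View pics/wrist16.png

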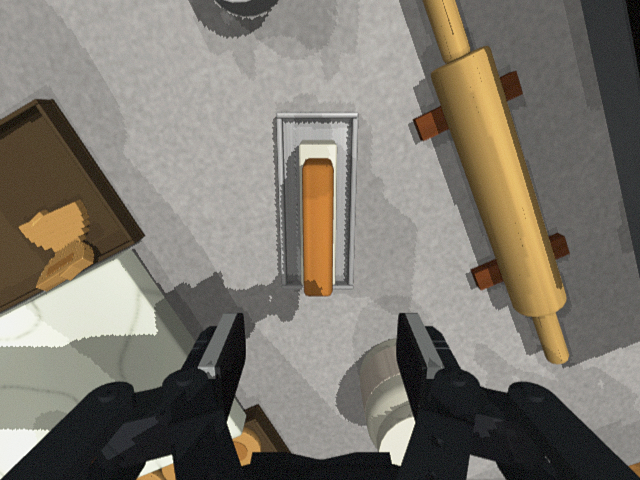

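View pics/scene16.png

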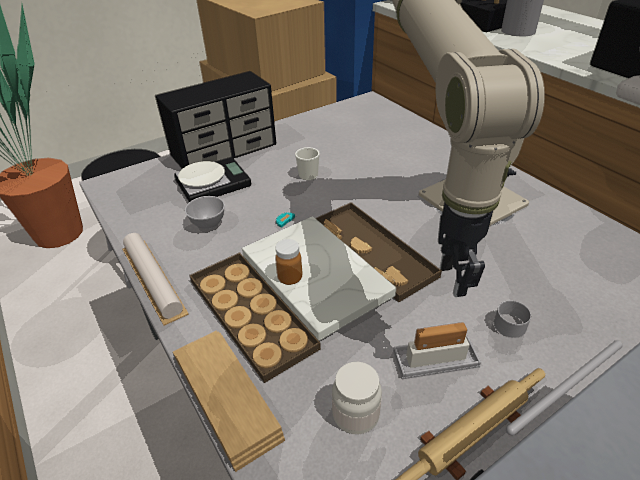

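The scraper stands level in the rest at (440,345) in the scene view, with its top at 99 mm, which puts its underside on the floor. The gripper is clear, the jar is standing at (288,262) and all the pieces are in the tray. Handing in.

```bash
python3 -c "
from workcell import hand_in
print(hand_in())"
```

```text
the job is handed in; nothing more can be done
None
```

I pushed all five biscuit pieces off the slab into the empty tray with the scraper, one at a time. I then stood the scraper in its rest, let go, raised the gripper clear and handed the job in at about 32 s. No verdict was reported.

- **Pieces:** Two lie flat and the other three came to rest tilted: one against the tray wall, and one on top of another against the wall at the right end. The two leaning on the wall have their origins at about 29 mm and 22 mm height (limit 42 mm). They are about 66–67 mm from the tray's centre line (limit 75 mm), so the sideways margin is only about 8 mm. The very last top picture found four of the five. The one lying on another at the right end was found in the picture before, with its origin at about 20 mm.
- **Scraper:** Its centre is within about 2 mm of the rest's centre. It stands upright with its top at 99 mm, which puts its underside on the rest's floor. The grip force was released.
- **Jar and bystanders:** The jar is standing where it was to within a few mm, and the bystanders look unmoved in the pictures. I did not measure the bystanders again.
- **What went wrong:** On the fourth piece the blade came down about 5 mm too high, because the move stopped short. I backed off, lowered it and carried on. The same shortfall on the fifth piece was fixed before pushing.

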